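# Lay up a laminated beam sample on the press carriage

### The job

Finish the lay-up on the grey press carriage, ready for pressing. On the wide board that already lies in it, lay the light offcut at the red-stop end and the small dark offcut at the pull-handle end, flat and in line along the middle of the board, their white glued ends facing each other about 3 mm apart (the press closes the joint) and their outer ends about even with the ends of the board. Lay the long plank squarely over both so that it covers the same length as the board, then set the steel press shoe down astride the plank, over the joint between the offcuts; leave the board in the carriage, and leave the spare block, the glue pot and the glue bottle standing where they are.

Things in the scene. Friction and masses are not known exactly. Their poses are not given: they have to be found in the camera images.
- carriage: Grey steel press carriage, fixed, a plate 120 x 286 x 12 mm on the bed, left or right of the robot. Origin under the middle of the plate; own y along its length to the red end stop (14 mm thick, top 32 mm above the bed), low steel pull handle at the -y end, z up. Four steel lugs (tops 28 mm above the bed, within 58 mm of the middle line) hold the bottom board.
- bottom_board: Wide pale wooden board 73 x 250 x 26 mm that lies flat in the carriage between its lugs, loose, its underside 12 mm and its top 38 mm above the bed. Origin on its underside; own y along its length towards the red stop, z up. The timber reaches from y -124 to +126 mm and from x -35 to +38 mm of the origin, so its middle line is x = +1.5 mm.
- light_offcut: Short LIGHT-coloured wooden offcut, 58 wide x 130 long x 26 mm thick, one sawn finger end white with glue. Lies flat. Origin on the underside, own y along its length, z up; the timber reaches from y -64 to +66 mm and from x -28 to +30 mm. The white end is the -y end. Grip across the 58 mm width.
- dark_offcut: Short DARK brown wooden offcut, the smallest block, 43 wide x 120 long x 26 mm thick, one sawn finger end white with glue. Lies flat. Origin on the underside, own y along its length, z up; the timber reaches from y -59 to +61 mm and from x -23 to +20 mm. The white end is the -y end. Grip across the 43 mm width.
- long_plank: Long wooden plank of mixed pale and brown timber, 67 wide x 250 long x 26 mm thick, lying flat by itself on the bed, across the bed from the carriage. Origin on the underside, own y along its length, z up; the timber reaches from y -124 to +126 mm and from x -35 to +32 mm. Either end may face the stop. Grip across the 67 mm width.
- press_shoe: Steel press shoe, 0.5 kg: channel 92 wide (x) x 90 mm long (y), open below and at both ends, dark 30 x 30 mm square spigot on top. Stands on its cheeks: 6 mm thick, along y, 80 mm apart inside, 16 mm deep; seated, its origin is 16 mm below the plank's top. Origin: centre, level with the cheeks' lower edges; z up. Grip the spigot, 30 to 74 mm above the origin. Same either way round.
- spare_block: Spare dark wooden block, 48 x 160 x 26 mm, no white end, lying flat near the robot's edge of the bed. Not part of the job. Origin on its underside at its centre, y along its length.
- glue_pot: Grey tin glue pot with lid, about 85 mm across and 79 mm high, standing at the back. Not part of the job. Origin at its underside.
- glue_bottle: White glue bottle with a red cap, 60 mm across and 205 mm high, standing at the left. Not part of the job. Origin at its underside.
Things that resemble listed ones, but are neither listed nor needed, are in the scene too. Leave any turquoise look-alike of the glue_bottle alone.

How it is judged:
On the way, in this order (a step that is already met when the one before it is completed fails the run):
1. both offcuts lie in place on the board, white ends meeting (x of light_offcut in the frame of bottom_board between -0.0095 and 0.0105 m and y of light_offcut in the frame of bottom_board between 0.049 and 0.071 m and z of light_offcut in the frame of bottom_board between 0.022 and 0.03 m and angle between the y axis of each of light_offcut, dark_offcut and the y axis of bottom_board, either way round below 0.12 rad and x of dark_offcut in the frame of bottom_board between -0.01 and 0.01 m and y of dark_offcut in the frame of bottom_board between -0.074 and -0.052 m and z of dark_offcut in the frame of bottom_board between 0.022 and 0.03 m and y of bottom_board in the frame of light_offcut below -0.02 m and y of bottom_board in the frame of dark_offcut below -0.02 m and distance between light_offcut and dark_offcut below 0.136 m), for 0.2 s.
2. the long plank lies over both offcuts (x of long_plank in the frame of bottom_board between -0.01 and 0.013 m and y of long_plank in the frame of bottom_board between -0.013 and 0.015 m and z of long_plank in the frame of bottom_board between 0.048 and 0.056 m and angle between the y axis of long_plank and the y axis of bottom_board, either way round below 0.12 rad), for 0.2 s.
At the end, for the whole second after the job is handed in: Offcuts flat on the board, white ends under 13 mm apart, within 11 mm lengthwise, 10 sideways, 0.12 rad; plank over them within 14 mm, 11 mm, 0.12 rad; shoe seated astride it within 17 mm of the joint; board within 12 mm, bystanders within 30 mm of their start, all still (all of step 1 and all of step 2 and y of press_shoe in the frame of bottom_board between -0.02 and 0.014 m and z of press_shoe in the frame of long_plank between 0.007 and 0.013 m and x of press_shoe in the frame of long_plank between -0.0115 and 0.0085 m and angle between the y axis of press_shoe and the y axis of long_plank, either way round below 0.2 rad and angle between press_shoe's own z axis and vertical below 0.06 rad and distance of bottom_board from where it was at the start of the episode below 0.012 m and angle between bottom_board's own z axis and vertical below 0.05 rad and distance of each of glue_pot, spare_block, glue_bottle from where it was at the start of the episode below 0.03 m and angle between glue_bottle's own z axis and vertical below 0.3 rad and linear speed of each of light_offcut, dark_offcut, long_plank, press_shoe, bottom_board below 0.02 m/s); the robot touches nothing.
It fails at once if the glue bottle is knocked over (angle between glue_bottle's own z axis and vertical above 0.5 rad).
It fails at once if the bottom board is lifted or shoved out of the carriage (distance of bottom_board from where it was at the start of the episode above 0.03 m).
It also fails if it takes over 109 s, if anything falls off the work surface, if the arm or the gripper's body presses on something with over 40 N, if the wrist force passes 120 N, or if a joint passes its speed limit or range.

### The arm

A 6-joint arm with a two-finger parallel gripper is mounted at the origin on a cart in front of the work surface, level with it; the furniture and walls round the work are solid. World frame = base frame: x ahead of the robot, y to its left, z up, the work surface at z = 0. Lengths are in m, angles in rad, forces in N, time in s.
With the tool pointing down it reaches from about 0.375 to 0.975 m from the base axis. Payload 3.8 kg.
Tool frame: the origin (TCP) lies midway between the tips of the shut fingers; the grasp point (between the pads) lies 19 mm behind it; z points along the fingers, y is the direction in which the jaws open and shut (so a half turn about z gives the same grasp; the last joint's range is limited). The gripper opens to 85 mm and grips with 20 to 120 N. Pads are 22 mm wide; open, the fingers measure 114 mm over their backs; the gripper's body (76 mm by 85 mm) begins 54 mm behind the grasp point. The pads swing forward as they close: fully open they stand 13 mm farther back than shut.
Start: joints at [-1.312, 0.264, 1.604, -0, 1.274, -0.037], TCP at [0.197, -0.646, 0.231] pointing down, gripper open.
Joint ranges: [-2.63, 2.63], [-0.94, 2.18], [0.31, 2.57], [-1.31, 4.45], [0, 2.66], [-2.55, 2.55]. Speed limits (rad/s): [2.57, 2.57, 3.14, 3.14, 3.14, 3.14].

### API

Orientations are given as a rotation vector (axis times angle).
In Python, from workcell import bot gives the robot as it stands. The module is installed in compiled form; this text tells all that it offers.
- The arm moves only by the tool play_rows, never from a script. Its argument "series" is a list of rows, each an object with "translation": the shift along the tool's x, y, z in m, a list of three; "spin": the turn about the tool's z in units of 5 degrees (1.0 is 5 degrees). In form: [{"translation": [dx, dy, dz], "spin": spin}, ...]. A call has 1 to 5 rows; each row shifts and turns the commanded pose from where the row before left it, along the tool's axes as they then stand; what a row does not reach is not made up. A row lasts 1/10 s, in which the tool goes at most 50 mm and 8.59 degrees, less where a joint would pass 70% of its speed; a pose out of reach is approached as far as the arm can. A call is refused whole if a number of a shift passes 0.05 or a number of a turn 1, either way. A call with a gripper value outside its range is refused whole. "jaw" is the gripper's target within -1 to 1 (fully open at 1, half-way at 0, shut at -1), set as the call begins (left out, the last holds). The fingers move at their own pace and stop on an object; "force" is the grip in N (left out, the last holds). Time passes only in rows, so rows that do not move let the fingers close. It gives the time, the measured TCP pose, the force and the opening at its end, in the units of the state.
- bot.read_state(): the state, without advancing time (a new reading comes with each control period).
- bot.read_camera(name): name is "scene" or "side" or "wrist"; returns the picture (384x512x3 uint8, blue, green, red); there is no depth.
- bot.get_calibration(name): a dict with "fov_y" (degrees; the focal length in pixels is half the picture's height over the tangent of half this angle, whatever the lens; pixels are square), "cx", "cy" (the principal point, pixels), "R" (3x3) and "t" (3): a world point X has camera coordinates R X + t. Camera axes: x right, y down, z forward; pixel columns grow to the right and rows downward; lengths in m; the calibration is good to about 2 mm. A picture is of the moment at which its call begins: read the wrist's pose just before it. get_calibration takes no time and is no camera call; for the wrist camera it gives the pose at the moment of the call.
- bot.finish_job(): hands the job in, once; it reports no verdict.
The state is a dict: "time": time; "q": joint angles; "joint_vel": joint speeds; "joint_torque": joint torques, N m; "tool_pos": TCP position; "tcp_rot": TCP orientation; "wrist_force": force on the tool from outside, world axes, zero at the start; "torque": the same for the moment, N m; "width": opening from 0.0 (shut) to 1.0 (fully open).
Only numpy, scipy, OpenCV 4.12 (cv2) and the standard library are available. Lean on these libraries where they do the work, as an engineer would, in place of code of your own. Each camera call takes 0.05 s, during which the arm holds its last target. There are 200 camera calls.

## Working session

There is one attempt and no reset: what is moved stays moved. The work goes in short steps, Python scripts to look and compute and a tool call to move; the robot and the scene stay as the last step left them, time stands still between calls to the robot, and variables do not carry over. Pictures are saved under pics/ and viewed, about 12 in all and at most 16, crops included, and the job is handed in when it is done.

Besides the shell and the picture viewer there is one more tool, called by a JSON object that holds its "fn" and its "kwargs". play_rows: Moves the arm, as the interface text tells. Its arguments: {"type":"object","properties":{"series":{"type":"array","items":{"type":"object","properties":{"translation":{"type":"array","items":{"type":"number"}},"spin":{"type":"number"}}}},"jaw":{"type":"number"},"force":{"type":"number"}},"required":["series"]}

```bash
mkdir -p pics; python3 - <<'E'
from workcell import bot
import cv2
s=bot.read_state();print(s)
for n in("scene","side"):
    c=bot.get_calibration(n);print(n,c);cv2.imwrite(f"pics/{n}0.png",bot.read_camera(n))
print(bot.get_calibration("wrist"))
E
```

```text
{'time': 0.0, 'q': array([-1.31190795e+00,  2.64745021e-01,  1.60538442e+00,  1.22147233e-05,
        1.27368274e+00, -3.69252271e-02]), 'joint_vel': array([-0.00076384, -0.00035384, -0.00037646,  0.00169345, -0.00099814,
       -0.00020635]), 'joint_torque': array([ 7.65437799e-04, -5.15109622e+01, -3.67317867e+01,  5.42962795e-06,
        1.29758994e-02, -3.00544230e-06]), 'tool_pos': array([ 0.19657362, -0.64497977,  0.22996187]), 'tcp_rot': array([-3.10510959e+00, -4.62639740e-01,  3.67649649e-04]), 'wrist_force': array([ 0.88140532, -0.7290024 ,  0.12588605]), 'torque': array([ 0.00099395,  0.02870731, -0.05187489]), 'width': 1.005765493829415}
scene {'fov_y': 57.74508500542136, 'cx': 254.94298975970693, 'cy': 187.5644853524482, 'R': array([[-0.6318344 , -0.77502305, -0.0111607 ],
       [-0.55723114,  0.46419499, -0.68848854],
       [ 0.53877523, -0.42879165, -0.72516134]]), 't': array([0.44791474, 0.28739747, 1.06547885])}
side {'fov_y': 52.68346639348356, 'cx': 255.84883600703293, 'cy': 189.72749697598059, 'R': array([[-0.8308709 , -0.5563057 ,  0.01332373],
       [-0.34001713,  0.48858791, -0.80353606],
       [ 0.44050188, -0.67216502, -0.59510694]]), 't': array([0.55901471, 0.16534825, 1.07402453])}
{'fov_y': 59.887303091827285, 'cx': 253.78452435572476, 'cy': 193.65643354327685, 'R': array([[ 0.29136122, -0.95661085, -0.00207716],
       [-0.90894782, -0.27751974,  0.3111216 ],
       [-0.29819876, -0.08876074, -0.95036784]]), 't': array([-0.67351938, -0.03992267,  0.37997939])}
```

View pics/scene0.png

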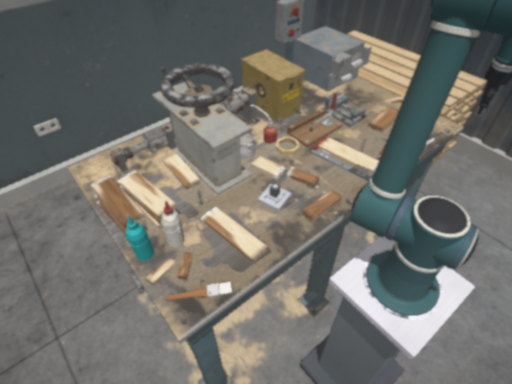

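View pics/side0.png

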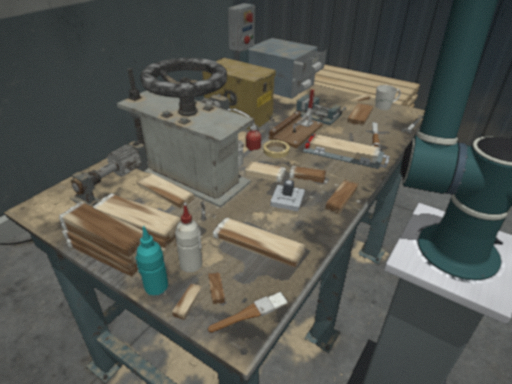

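The scene view shows the plank at (237,232), shoe (275,195), light offcut (268,166), dark offcut (303,177), spare block (322,207) and carriage with board (345,152). I'll enlarge the relevant area and write helpers.

```bash
cat > h.py <<'E'
from workcell import bot
import cv2,numpy as np
def K(c): 
    f=192/np.tan(np.radians(c["fov_y"]/2)); return f
def ray(c,uv,z):
    uv=np.atleast_2d(np.array(uv,float)); f=K(c)
    d=np.c_[(uv[:,0]-c["cx"])/f,(uv[:,1]-c["cy"])/f,np.ones(len(uv))]@c["R"]
    o=-c["R"].T@c["t"]
    return o+d*((z-o[2])/d[:,2])[:,None]
def proj(c,X):
    p=np.atleast_2d(X)@c["R"].T+c["t"]; return np.c_[p[:,0]/p[:,2]*K(c)+c["cx"],p[:,1]/p[:,2]*K(c)+c["cy"]]
E
python3 - <<'E'
from h import *
c=bot.get_calibration("scene")
a=cv2.imread("pics/scene0.png")[120:280,190:400]
cv2.imwrite("pics/s1.png",cv2.resize(a,None,fx=3.75,fy=3.75,interpolation=cv2.INTER_CUBIC))
pts=[(237,232,.026),(275,195,.03),(268,166,.026),(303,177,.026),(322,207,.026),(345,152,.038)]
for u,v,z in pts: print((u,v),ray(c,(u,v),z).round(3))
w=bot.get_calibration("wrist");print(-w["R"].T@w["t"])
E
```

```text
(237, 232) [[0.454 0.285 0.026]]
(275, 195) [[0.495 0.079 0.03 ]]
(268, 166) [[ 0.633 -0.006  0.026]]
(303, 177) [[ 0.499 -0.069  0.026]]
(322, 207) [[ 0.348 -0.014  0.026]]
(345, 152) [[ 0.485 -0.294  0.038]]
[ 0.27325918 -0.62164802  0.37214199]
```

View pics/s1.png

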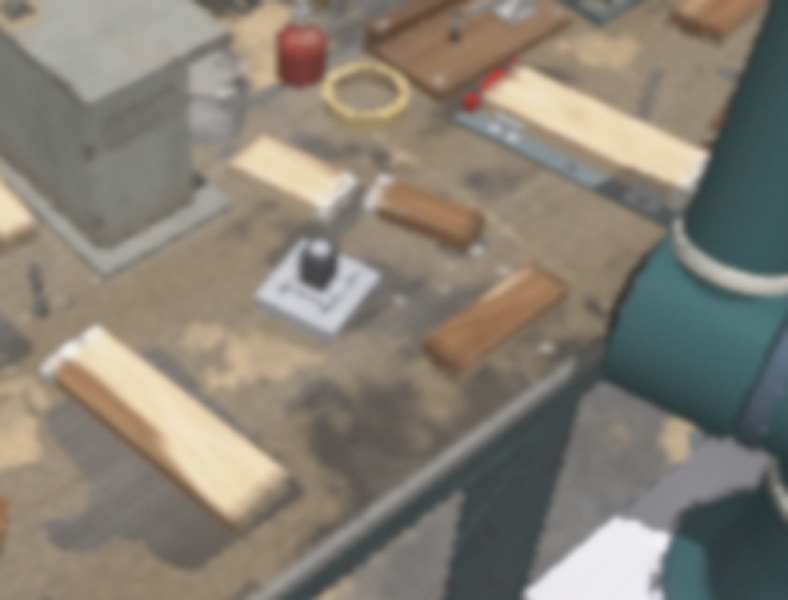

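The crop shows the stop at the far (+x) end of the carriage, light white end facing -x, dark white end facing +x, so both offcuts are already oriented roughly right. I'll convert the corners I read there.

```bash
cat >> h.py <<'E'
def go(x,y,z=None,yaw=None,n=None):
    "tool-frame shift to world target; yaw = heading of tool x in degrees; n rows"
    from scipy.spatial.transform import Rotation as Ro
    s=bot.read_state(); R=Ro.from_rotvec(s["tcp_rot"]).as_matrix(); p=s["tool_pos"]
    cur=np.degrees(np.arctan2(R[1,0],R[0,0])); yaw=cur if yaw is None else yaw
    z=p[2] if z is None else z
    a=np.radians(yaw)  # shift in axes after turning
    d=np.array([x,y,z])-p
    t=R.T@d; Z=np.array([[np.cos(a),np.sin(a),0],[np.sin(a),-np.cos(a),0],[0,0,-1]]); 
    dy=(yaw-cur+90)%180-90
    print("t=%.2f pos %s yaw %.1f tilt %.3f width %.3f F %s"%(s["time"],p.round(4),cur,R[2,2],s["width"],s["wrist_force"].round(1)))
    print("  shift(cur axes)",t.round(4)," shift(after turn)",(Z@d).round(4)," spin units",round(-dy/5,2), "dist",np.linalg.norm(d).round(3))
E
python3 - <<'E'
from h import *
c=bot.get_calibration("scene")
def q(n,pts,z):
    P=ray(c,[(190+(u+.5)/3.75-.5,120+(v+.5)/3.75-.5) for u,v in pts],z)[:,:2]; print(n,P.round(3).tolist(),"mean",P.mean(0).round(3))
q("light",[(230,160),(262,135),(355,180),(325,215)],.026)
q("dark",[(370,200),(385,178),(482,215),(460,248)],.026)
q("board",[(487,92),(515,65),(708,152),(695,185)],.038)
q("plank",[(52,370),(97,328),(293,475),(235,525)],.026)
q("spigot",[(318,240)],.074)
q("shoe",[(255,290),(300,238),(380,275),(330,335)],.03)
q("spare",[(427,345),(535,265),(567,290),(455,365)],.026)
go(.45,-.28,.30,25)
E
```

```text
light [[0.694, 0.033], [0.703, -0.02], [0.585, -0.049], [0.565, 0.01]] mean [ 0.637 -0.007]
dark [[0.552, -0.041], [0.566, -0.076], [0.462, -0.114], [0.443, -0.063]] mean [ 0.506 -0.073]
board [[0.587, -0.251], [0.6, -0.31], [0.367, -0.358], [0.344, -0.306]] mean [ 0.474 -0.306]
plank [[0.575, 0.34], [0.59, 0.278], [0.345, 0.243], [0.338, 0.313]] mean [0.462 0.294]
spigot [[0.509, 0.071]] mean [0.509 0.071]
shoe [[0.529, 0.134], [0.554, 0.054], [0.465, 0.027], [0.439, 0.116]] mean [0.497 0.083]
spare [[0.375, 0.052], [0.379, -0.103], [0.337, -0.102], [0.341, 0.049]] mean [ 0.358 -0.026]
t=0.10 pos [ 0.1966 -0.6451  0.2301] yaw 16.9 tilt -1.000 width 1.001 F [ 0.5 -0.   0.2]
  shift(cur axes) [ 0.3488 -0.2755 -0.0693]  shift(after turn) [ 0.3839 -0.2238 -0.0699]  spin units -1.61 dist 0.45
```

{"fn": "play_rows", "kwargs": {"series": [{"translation": [0.038,-0.027,-0.012],"spin": 0},{"translation": [0.038,-0.027,-0.012],"spin": 0},{"translation": [0.038,-0.027,-0.012],"spin": 0},{"translation": [0.038,-0.027,-0.012],"spin": 0},{"translation": [0.038,-0.027,-0.012],"spin": 0}]}}

```text
time: 0.6
tool_pos: [0.3397, -0.4593, 0.2911]
tcp_rot: [-3.107, -0.462, 0.0]
wrist_force: [1.5, -0.7, -0.4]
width: 1.003
```

{"fn": "play_rows", "kwargs": {"series": [{"translation": [0.038,-0.027,-0.012],"spin": 0},{"translation": [0.038,-0.027,-0.012],"spin": 0},{"translation": [0.038,-0.027,-0.012],"spin": 0},{"translation": [0.038,-0.027,-0.012],"spin": 0.8},{"translation": [0,0,0],"spin": 0}]}}

```text
time: 1.1
tool_pos: [0.4565, -0.3095, 0.3411]
tcp_rot: [3.121, 0.362, 0.006]
wrist_force: [-0.6, -0.7, 0.3]
width: 1.0
```

```bash
python3 - <<'E'
from h import *
go(.47,-.31,.33,13)
c=bot.get_calibration("wrist");im=bot.read_camera("wrist");np.savez("w1.npz",im=im,**c)
cv2.imwrite("pics/w1.png",im)
E
```

```text
t=1.10 pos [ 0.4565 -0.3095  0.3411] yaw 13.2 tilt -1.000 width 1.000 F [-0.6 -0.7  0.3]
  shift(cur axes) [0.0129 0.0035 0.0112]  shift(after turn) [0.013  0.0035 0.0111]  spin units 0.05 dist 0.017
```

View pics/w1.png

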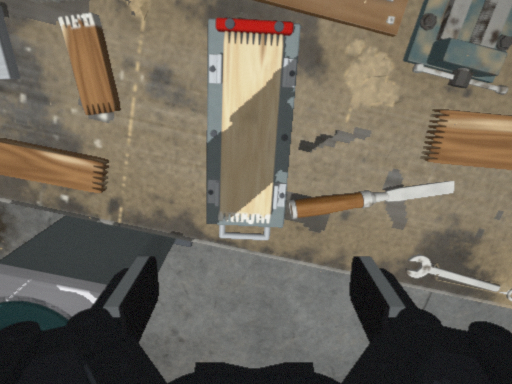

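The wrist view shows the board clearly in the carriage (x 221–284, y 31–222), red stop at the top, handle at the bottom, and the dark offcut at (90,62). Now measuring by mask.

```bash
cat >> h.py <<'E'
def meas(im,c,box,z,smin=70,hmax=30,save=None,vmin=30,hmin=3):
    "saturated-wood blob in box -> world minAreaRect on plane z"
    h=cv2.cvtColor(im,cv2.COLOR_BGR2HSV); x0,y0,x1,y1=box
    m=np.zeros(im.shape[:2],np.uint8)
    m[y0:y1,x0:x1]=(cv2.inRange(h,(hmin,smin,vmin),(hmax,255,255)))[y0:y1,x0:x1]
    m=cv2.morphologyEx(m,cv2.MORPH_OPEN,np.ones((3,3)))
    k=max(cv2.findContours(m,cv2.RETR_EXTERNAL,cv2.CHAIN_APPROX_NONE)[0],key=cv2.contourArea)
    if save:
        o=im.copy();cv2.drawContours(o,[k],-1,(255,0,255),1);cv2.imwrite(save,o)
    P=ray(c,k[:,0,:],z)[:,:2].astype(np.float32)
    r=cv2.minAreaRect(P*1000); b=cv2.boxPoints(r)/1000
    e=[b[1]-b[0],b[2]-b[1]]; L=max(e,key=np.linalg.norm); a=np.degrees(np.arctan2(L[1],L[0])); a=(a+90)%180-90
    print("rect c",(np.array(r[0])/1000).round(4),"size",np.sort(r[1]).round(1),"yaw %.2f"%a,"pxbox",cv2.boundingRect(k)); return k,P
E
python3 - <<'E'
from h import *
d=np.load("w1.npz");im=d["im"];c={k:(d[k] if d[k].ndim else float(d[k])) for k in d if k!="im"}
h=cv2.cvtColor(im,cv2.COLOR_BGR2HSV)
for r in(50,80,120,160,200): print(r,[(x,*h[r,x].tolist()) for x in list(range(216,228,2))+list(range(268,290,2))])
print([(y,*h[y,250].tolist()) for y in list(range(24,46,2))+list(range(208,228,2))])
meas(im,c,(212,34,295,226),.038,60,save="pics/m.png")
meas(im,c,(50,0,125,125),.026,70)
E
```

```text
50 [(216, 90, 19, 144), (218, 92, 23, 146), (220, 95, 19, 145), (222, 83, 16, 147), (224, 20, 66, 220), (226, 21, 63, 225), (268, 23, 60, 229), (270, 22, 61, 231), (272, 21, 65, 229), (274, 20, 70, 227), (276, 19, 74, 221), (278, 21, 67, 227), (280, 23, 58, 230), (282, 22, 56, 165), (284, 86, 18, 97), (286, 90, 21, 144), (288, 90, 18, 142)]
80 [(216, 105, 8, 197), (218, 101, 13, 218), (220, 99, 10, 184), (222, 21, 53, 135), (224, 22, 68, 229), (226, 21, 68, 226), (268, 19, 71, 183), (270, 18, 76, 137), (272, 18, 77, 129), (274, 20, 74, 127), (276, 18, 68, 132), (278, 20, 63, 133), (280, 25, 31, 100), (282, 75, 5, 97), (284, 103, 15, 117), (286, 90, 12, 106), (288, 105, 9, 112)]
120 [(216, 88, 21, 144), (218, 85, 23, 142), (220, 83, 16, 145), (222, 20, 67, 206), (224, 21, 69, 227), (226, 22, 60, 234), (268, 19, 73, 129), (270, 18, 70, 132), (272, 21, 64, 135), (274, 20, 68, 135), (276, 20, 70, 124), (278, 80, 9, 82), (280, 94, 23, 78), (282, 96, 16, 80), (284, 90, 20, 78), (286, 101, 35, 81), (288, 93, 32, 79)]
160 [(216, 80, 20, 76), (218, 90, 23, 78), (220, 40, 17, 88), (222, 19, 73
[... 468 characters left out ...]
276, 107, 9, 199), (278, 98, 6, 167), (280, 99, 13, 202), (282, 101, 10, 201), (284, 99, 11, 162), (286, 38, 12, 85), (288, 26, 21, 95)]
[(24, 1, 214, 182), (26, 1, 216, 185), (28, 1, 216, 185), (30, 1, 213, 164), (32, 9, 109, 136), (34, 19, 67, 198), (36, 19, 66, 212), (38, 20, 66, 220), (40, 21, 63, 225), (42, 22, 60, 230), (44, 22, 63, 231), (208, 21, 70, 226), (210, 20, 71, 227), (212, 21, 66, 228), (214, 21, 40, 184), (216, 49, 12, 166), (218, 79, 13, 161), (220, 38, 4, 229), (222, 38, 4, 239), (224, 83, 13, 172), (226, 20, 43, 130)]
rect c [ 0.4783 -0.2973] size [ 71.9 234.7] yaw 10.39 pxbox (221, 34, 59, 180)
rect c [ 0.5069 -0.0833] size [ 52.1 111.4] yaw 20.45 pxbox (63, 21, 57, 94)
```

```bash
python3 - <<'E'
from h import *
d=np.load("w1.npz");im=d["im"];c={k:(d[k] if d[k].ndim else float(d[k])) for k in d if k!="im"}
L=ray(c,[(223,50),(221.8,80),(221.3,120),(221,160),(220,200)],.038)[:,:2]
R=ray(c,[(282.9,50),(280,80),(277.4,120),(274.6,160),(271.4,200)],.038)[:,:2]
for P in(L,R):
    p=np.polyfit(P[:,0],P[:,1],1);print("yaw",np.degrees(np.arctan(p[0])).round(2),p.round(4),(P[:,1]-np.polyval(p,P[:,0])).round(4))
E0=ray(c,[(250,31.5),(247,222)],.038)[:,:2];print(E0, np.linalg.norm(E0[0]-E0[1]))
h=cv2.cvtColor(im,cv2.COLOR_BGR2HSV)
# stop red
m=cv2.inRange(h,(0,150,80),(6,255,255))[0:60,200:310];k=max(cv2.findContours(m,0,1)[0],key=cv2.contourArea)[:,0]+[200,0]
r=cv2.minAreaRect((ray(c,k,.032)[:,:2]*1000).astype(np.float32));print(r)
go(.53,-.06,.25,16)
E
```

```text
yaw 10.49 [ 0.1851 -0.349 ] [-0.0004  0.0005  0.0002 -0.0003  0.0001]
yaw 10.12 [ 0.1785 -0.4202] [-0.0003  0.0005  0.     -0.0002  0.0001]
[[ 0.59418973 -0.27231112]
 [ 0.34971845 -0.32439705]] 0.2499582953602895
((602.0717163085938, -275.636962890625), (14.862556457519531, 93.55528259277344), 10.334364891052246)
t=1.15 pos [ 0.4548 -0.3115  0.3401] yaw 13.2 tilt -1.000 width 0.999 F [-0.3 -0.   1.3]
  shift(cur axes) [ 0.1307 -0.2277  0.09  ]  shift(after turn) [ 0.1416 -0.221   0.0901]  spin units -0.55 dist 0.278
```

{"fn": "play_rows", "kwargs": {"series": [{"translation": [0.027,-0.037,0.015],"spin": 0},{"translation": [0.027,-0.037,0.015],"spin": 0},{"translation": [0.027,-0.037,0.015],"spin": 0},{"translation": [0.027,-0.037,0.015],"spin": 0},{"translation": [0.027,-0.037,0.015],"spin": 0}]}}

```text
time: 1.65
tool_pos: [0.5428, -0.1028, 0.2628]
tcp_rot: [3.121, 0.352, -0.002]
wrist_force: [0.3, -0.3, 0.1]
width: 1.0
```

{"fn": "play_rows", "kwargs": {"series": [{"translation": [0.027,-0.037,0.015],"spin": 0},{"translation": [0,0,0],"spin": 0},{"translation": [0,0,0],"spin": 0}]}}

```text
time: 1.95
tool_pos: [0.5604, -0.0611, 0.2477]
tcp_rot: [3.121, 0.357, -0.005]
wrist_force: [0.2, -0.7, 0.5]
width: 1.002
```

```bash
python3 - <<'E'
from h import *
go(.56,-.06,.25)
c=bot.get_calibration("wrist");im=bot.read_camera("wrist");np.savez("w2.npz",im=im,**c)
cv2.imwrite("pics/w2.png",im)
a=bot.get_calibration("scene");b=bot.get_calibration("side")
P=lambda c:np.array([[K(c),0,c["cx"]],[0,K(c),c["cy"]],[0,0,1]])@np.c_[c["R"],c["t"]]
X=cv2.triangulatePoints(P(a),P(b),np.array([[250.8],[129.3]]),np.array([[252.],[120.]]));print((X[:3]/X[3]).ravel())
E
```

```text
t=1.95 pos [ 0.5604 -0.0611  0.2477] yaw 13.0 tilt -1.000 width 1.002 F [ 0.2 -0.7  0.5]
  shift(cur axes) [-0.0001 -0.0012 -0.0023]  shift(after turn) [-0.0001 -0.0012 -0.0023]  spin units -0.0 dist 0.003
[0.64534578 0.06727811 0.23578578]
```

View pics/w2.png

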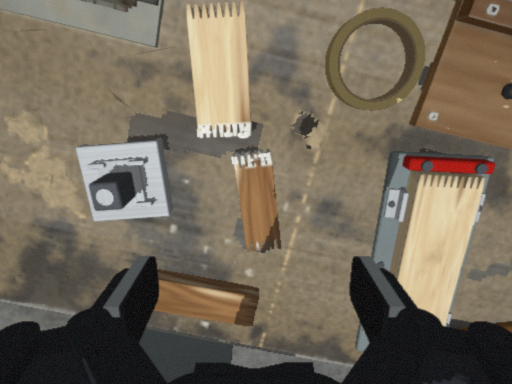

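Wrist view: light offcut (188–250, 3–137), dark (233–280, 150–250), shoe (78–170, 140–220) with channel edges, spare block below. Everything's near the camera's nadir, so top faces can be measured.

```bash
python3 - <<'E'
from h import *
d=np.load("w2.npz");im=d["im"];c={k:(d[k] if d[k].ndim else float(d[k])) for k in d if k!="im"}
print("cam",-c["R"].T@c["t"])
h=cv2.cvtColor(im,cv2.COLOR_BGR2HSV)
def row(r,a,b): print(r,[(x,*h[r,x].tolist()) for x in range(a,b,2)])
for r in(20,100): row(r,182,202);row(r,240,258)
for r in(180,230): row(r,230,254);row(r,266,288)
print([(y,*h[y,222].tolist()) for y in range(114,144,2)])
print([(y,*h[y,258].tolist()) for y in range(146,174,2)]+[(y,*h[y,262].tolist()) for y in range(236,258,2)])
m=cv2.inRange(h,(80,0,120),(130,60,255));m[:, :60]=0;m[:,200:]=0;m[:130]=0;m[235:]=0
k=max(cv2.findContours(m,0,1)[0],key=cv2.contourArea)[:,0]
r=cv2.minAreaRect((ray(c,k,.03)[:,:2]*1000).astype(np.float32));print("shoe",r)
cv2.imwrite("pics/w2c.png",np.hstack([cv2.resize(im[0:260,180:290],None,fx=2.3,fy=2.3,interpolation=2),cv2.resize(im[130:230,70:180],None,fx=4,fy=598/100,interpolation=2)]))
E
```

```text
cam [ 0.63883222 -0.04263636  0.38946052]
20 [(182, 20, 55, 143), (184, 18, 56, 140), (186, 19, 52, 156), (188, 22, 57, 229), (190, 22, 57, 229), (192, 22, 60, 226), (194, 21, 63, 224), (196, 20, 67, 222), (198, 18, 76, 217), (200, 20, 77, 220)]
20 [(240, 18, 77, 216), (242, 18, 77, 215), (244, 20, 76, 209), (246, 17, 63, 145), (248, 18, 53, 145), (250, 17, 57, 148), (252, 20, 51, 145), (254, 18, 54, 146), (256, 20, 60, 140)]
100 [(182, 19, 62, 119), (184, 18, 68, 123), (186, 18, 69, 129), (188, 19, 71, 132), (190, 18, 70, 135), (192, 18, 70, 138), (194, 19, 72, 145), (196, 20, 78, 219), (198, 19, 78, 222), (200, 20, 73, 223)]
100 [(240, 17, 89, 193), (242, 16, 98, 182), (244, 16, 85, 194), (246, 18, 78, 205), (248, 18, 82, 195), (250, 18, 77, 129), (252, 18, 69, 126), (254, 19, 75, 126), (256, 18, 65, 130)]
180 [(230, 18, 66, 140), (232, 17, 66, 136), (234, 17, 65, 138), (236, 18, 80, 166), (238, 17, 94, 176), (240, 15, 109, 155), (242, 15, 126, 148), (244, 15, 133, 153), (246, 15, 133, 152), (248, 15, 136, 137), (250, 15, 132, 149), (252, 16, 133, 152)]
180 [(266, 15, 141, 136), (2
[... 887 characters left out ...]
, 20, 219), (136, 23, 16, 205), (138, 21, 35, 96), (140, 25, 30, 94), (142, 18, 26, 98)]
[(146, 18, 64, 136), (148, 17, 59, 121), (150, 26, 18, 102), (152, 21, 30, 138), (154, 20, 22, 174), (156, 34, 10, 213), (158, 18, 51, 146), (160, 14, 67, 114), (162, 14, 98, 109), (164, 14, 122, 123), (166, 15, 133, 142), (168, 14, 133, 140), (170, 15, 133, 142), (172, 15, 136, 142), (236, 15, 132, 158), (238, 15, 130, 159), (240, 15, 120, 155), (242, 15, 67, 137), (244, 16, 73, 133), (246, 15, 98, 107), (248, 14, 86, 83), (250, 16, 86, 62), (252, 17, 32, 72), (254, 20, 68, 149), (256, 19, 65, 142)]
shoe ((503.10015869140625, 75.90263366699219), (87.74227905273438, 89.09832000732422), 17.54928970336914)
```

View pics/w2c.png

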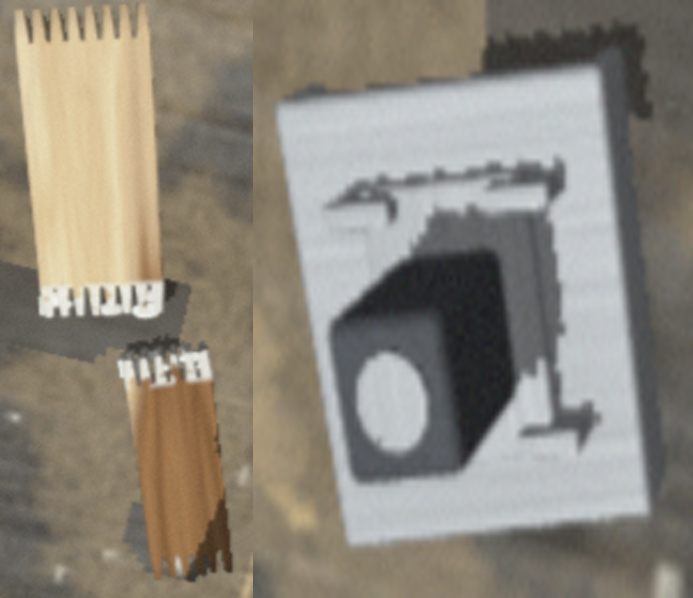

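```bash
python3 - <<'E'
from h import *
d=np.load("w2.npz");im=d["im"];c={k:(d[k] if d[k].ndim else float(d[k])) for k in d if k!="im"}
def pr(n,l,r,ends,L):
    l=ray(c,l,.026)[:,:2];r=ray(c,r,.026)[:,:2];e=ray(c,ends,.026)[:,:2]
    y=[np.degrees(np.arctan2(*(q[0]-q[1])[::-1])) for q in(l,r)];u=(l[0]-l[1]+r[0]-r[1]);u/=np.linalg.norm(u);v=np.array([u[1],-u[0]])
    m=(l.mean(0)+r.mean(0))/2; w=(r.mean(0)-l.mean(0))@v
    s=(e-m)@u; print(n,"yaws",np.round(y,1),"width",w.round(4),"ends s",s.round(4),"center",(m+u*s.mean()).round(4))
pr("light",[(187,20),(195,100)],[(245.5,20),(249.5,100)],[(217,3.5),(224,137)],.13)
pr("dark",[(235.5,180),(243,230)],[(274,180),(279.8,230)],[(252,151),(262,251)],.12)
a=cv2.imread("pics/side0.png")[165:215,260:315];b=cv2.imread("pics/scene0.png")[175:215,250:300]
f=lambda q:cv2.resize(q,(390,390),interpolation=2)
cv2.imwrite("pics/sh.png",np.hstack([f(a),f(b)]))
go(.6,-.02,.12,12)
E
```

```text
light yaws [15.8 15.8] width 0.0572 ends s [ 0.0521 -0.0766] center [ 0.6397 -0.0071]
dark yaws [20.3 20.5] width 0.0434 ends s [ 0.0646 -0.0591] center [ 0.511 -0.077]
t=2.00 pos [ 0.5606 -0.062   0.2485] yaw 13.0 tilt -1.000 width 0.999 F [ 0.1 -1.2 -0.5]
  shift(cur axes) [ 0.048  -0.0321  0.1284]  shift(after turn) [ 0.0473 -0.0329  0.1285]  spin units 0.19 dist 0.141
```

View pics/sh.png

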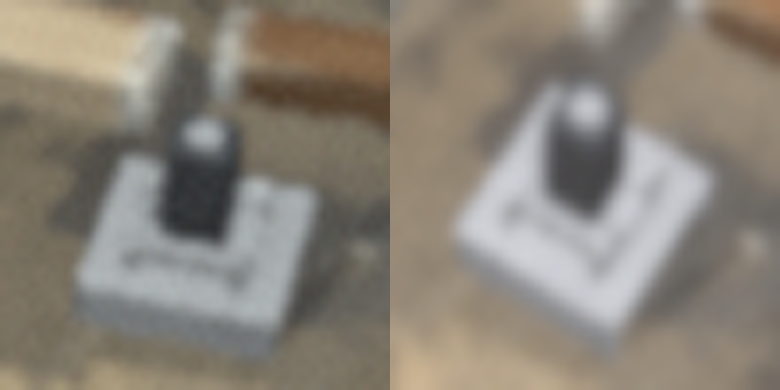

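Cheek faces look toward ±y (solid face on the camera side in both views), so the shoe's long axis is at about 17.5° heading, matching the plank. Now pick up the light offcut.

{"fn": "play_rows", "kwargs": {"series": [{"translation": [0,0,0],"spin": -0.56},{"translation": [0.018,-0.008,0.04],"spin": 0},{"translation": [0.018,-0.008,0.04],"spin": 0},{"translation": [0.018,-0.008,0.04],"spin": 0},{"translation": [0.017,-0.007,0.04],"spin": 0}], "jaw": 1, "force": 50}}

```text
time: 2.5
tool_pos: [0.6221, -0.0142, 0.089]
tcp_rot: [3.112, 0.426, 0.003]
wrist_force: [0.2, -0.1, 0.3]
width: 1.004
```

{"fn": "play_rows", "kwargs": {"series": [{"translation": [0,0,0.03],"spin": 0},{"translation": [0,0,0.015],"spin": 0},{"translation": [0,0,0],"spin": 0}]}}

```text
time: 2.8
tool_pos: [0.6188, -0.0136, 0.0419]
tcp_rot: [-3.112, -0.427, 0.008]
wrist_force: [-0.1, 0.5, 1.1]
width: 1.0
```

```bash
python3 - <<'E'
from h import *
go(.6205,-.0125,.003,15.8)
E
```

```text
t=2.80 pos [ 0.6188 -0.0136  0.0419] yaw 15.6 tilt -1.000 width 1.000 F [-0.1  0.5  1.1]
  shift(cur axes) [ 0.0021 -0.0005  0.0389]  shift(after turn) [ 0.0019 -0.0006  0.0389]  spin units -0.03 dist 0.039
```

{"fn": "play_rows", "kwargs": {"series": [{"translation": [0,0,0.02],"spin": 0},{"translation": [0,0,0.012],"spin": 0},{"translation": [0,0,0.006],"spin": 0},{"translation": [0,0,0],"spin": 0}]}}

```text
time: 3.2
tool_pos: [0.6208, -0.0122, 0.0064]
tcp_rot: [-3.112, -0.43, 0.001]
wrist_force: [0.2, 0.1, 0.6]
width: 0.998
```

{"fn": "play_rows", "kwargs": {"series": [{"translation": [0,0,0],"spin": 0},{"translation": [0,0,0],"spin": 0},{"translation": [0,0,0],"spin": 0},{"translation": [0,0,0],"spin": 0},{"translation": [0,0,0],"spin": 0}], "jaw": -1}}

```text
time: 3.7
tool_pos: [0.6224, -0.0118, 0.0077]
tcp_rot: [3.111, 0.431, 0.004]
wrist_force: [-0.1, -0.7, 6.9]
width: 0.66
```

```bash
python3 - <<'E'
from h import *
go(.6205,-.0125,.003,15.8)
E
```

```text
t=3.70 pos [ 0.6224 -0.0118  0.0077] yaw 15.8 tilt -1.000 width 0.660 F [-0.1 -0.7  6.9]
  shift(cur axes) [-0.002   0.0002  0.0047]  shift(after turn) [-0.002   0.0002  0.0047]  spin units -0.01 dist 0.005
```

{"fn": "play_rows", "kwargs": {"series": [{"translation": [0,0,-0.02],"spin": 0},{"translation": [0,0,-0.04],"spin": 0},{"translation": [0,0,-0.045],"spin": 0},{"translation": [0,0,0],"spin": 0}]}}

```text
time: 4.1
tool_pos: [0.6264, -0.012, 0.1188]
tcp_rot: [3.109, 0.43, 0.02]
wrist_force: [0.2, 0.0, -0.8]
width: 0.665
```

```bash
python3 - <<'E'
from h import *
go(.5144,-.2911,.11,10.3)
E
```

```text
t=4.10 pos [ 0.6264 -0.012   0.1188] yaw 15.8 tilt -1.000 width 0.665 F [ 0.2  0.  -0.8]
  shift(cur axes) [-0.1837  0.2382  0.0076]  shift(after turn) [-0.1601  0.2546  0.0088]  spin units 1.09 dist 0.301
```

{"fn": "play_rows", "kwargs": {"series": [{"translation": [0,0,0],"spin": 1},{"translation": [-0.023,0.036,0],"spin": 0.09},{"translation": [-0.023,0.036,0],"spin": 0},{"translation": [-0.023,0.036,0],"spin": 0},{"translation": [-0.023,0.036,0],"spin": 0}]}}

```text
time: 4.6
tool_pos: [0.5552, -0.1709, 0.1103]
tcp_rot: [-3.128, -0.283, 0.002]
wrist_force: [0.3, 0.4, -0.6]
width: 0.662
```

{"fn": "play_rows", "kwargs": {"series": [{"translation": [-0.023,0.036,0],"spin": 0},{"translation": [-0.023,0.036,0],"spin": 0},{"translation": [-0.02,0.036,0],"spin": 0},{"translation": [0,0,0],"spin": 0},{"translation": [0,0,0],"spin": 0}]}}

```text
time: 5.1
tool_pos: [0.5101, -0.2885, 0.1104]
tcp_rot: [-3.128, -0.278, 0.002]
wrist_force: [-0.4, 0.3, -1.6]
width: 0.664
```

```bash
python3 - <<'E'
from h import *
go(.5144,-.2911,.046,10.3)
c=bot.get_calibration("wrist");im=bot.read_camera("wrist");np.savez("w3.npz",im=im,**c)
cv2.imwrite("pics/w3.png",im)
E
```

```text
t=5.10 pos [ 0.5101 -0.2885  0.1104] yaw 10.1 tilt -1.000 width 0.664 F [-0.4  0.3 -1.6]
  shift(cur axes) [0.0039 0.0034 0.0643]  shift(after turn) [0.0038 0.0033 0.0644]  spin units -0.03 dist 0.065
```

View pics/w3.png

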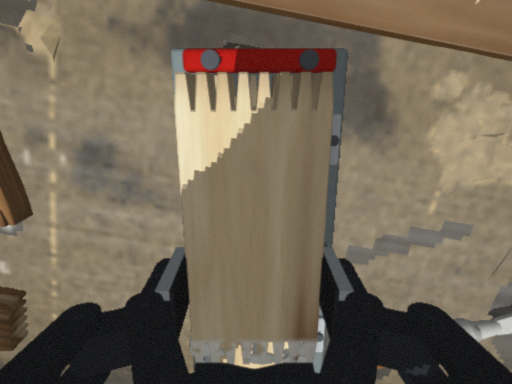

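The block hangs level in the grip over the board, far end at y≈72 (176–333), white end ≈ 340–363. I'll measure its pose in hand.

```bash
python3 - <<'E'
from h import *
d=np.load("w3.npz");c={k:(d[k] if d[k].ndim else float(d[k])) for k in d if k!="im"}
z=.129
P=ray(c,[(175.5,80),(334,80),(181,190),(329,190),(188,320),(321.5,320),(255,72),(255,363)],z)[:,:2]
print(P.round(4).tolist())
u=np.array([np.cos(np.radians(10.1)),np.sin(np.radians(10.1))]);v=np.array([u[1],-u[0]])
p=np.array([.5101,-.2885]);print("along",((P-p)@u).round(4),"lat",((P-p)@v).round(4))
E
```

```text
[[0.5855, -0.2468], [0.5953, -0.3015], [0.5456, -0.2531], [0.5557, -0.3097], [0.4857, -0.2628], [0.4962, -0.3213], [0.593, -0.2738], [0.4672, -0.2964]]
along [ 0.0816  0.0816  0.0412  0.0412 -0.0195 -0.0194  0.0842 -0.0436] lat [-0.0278  0.0277 -0.0286  0.0288 -0.0296  0.0298  0.      0.0003]
```

{"fn": "play_rows", "kwargs": {"series": [{"translation": [0.003,0.003,0.03],"spin": 0},{"translation": [0,0,0.02],"spin": 0},{"translation": [0,0,0.008],"spin": 0},{"translation": [0,0,0],"spin": 0},{"translation": [0,0,0],"spin": 0}]}}

```text
time: 5.65
tool_pos: [0.5152, -0.2899, 0.0538]
tcp_rot: [3.129, 0.284, 0.001]
wrist_force: [-0.3, -0.6, -0.9]
width: 0.663
```

```bash
python3 - <<'E'
from h import *
go(.5133,-.2913,.046,10.3)
E
```

```text
t=5.65 pos [ 0.5152 -0.2899  0.0538] yaw 10.4 tilt -1.000 width 0.663 F [-0.3 -0.6 -0.9]
  shift(cur axes) [-0.0021  0.001   0.0078]  shift(after turn) [-0.0021  0.001   0.0078]  spin units 0.01 dist 0.008
```

{"fn": "play_rows", "kwargs": {"series": [{"translation": [-0.001,0.001,0.004],"spin": 0},{"translation": [0,0,0.003],"spin": 0},{"translation": [0,0,0],"spin": 0},{"translation": [0,0,0],"spin": 0}]}}

```text
time: 6.05
tool_pos: [0.5137, -0.2918, 0.0465]
tcp_rot: [3.129, 0.282, 0.0]
wrist_force: [-0.3, 0.2, -1.1]
width: 0.666
```

{"fn": "play_rows", "kwargs": {"series": [{"translation": [0,0,0],"spin": 0},{"translation": [0,0,0],"spin": 0},{"translation": [0,0,0],"spin": 0}], "jaw": 1}}

```text
time: 6.35
tool_pos: [0.514, -0.2919, 0.0466]
tcp_rot: [3.129, 0.282, 0.001]
wrist_force: [-0.4, -0.2, -0.1]
width: 1.005
```

{"fn": "play_rows", "kwargs": {"series": [{"translation": [0,0,-0.02],"spin": 0},{"translation": [0,0,-0.045],"spin": 0},{"translation": [0,0,-0.05],"spin": 0},{"translation": [0,0,-0.05],"spin": 0},{"translation": [0,0,0],"spin": 0}]}}

```text
time: 6.85
tool_pos: [0.5186, -0.2947, 0.2213]
tcp_rot: [3.119, 0.281, 0.021]
wrist_force: [1.0, -0.1, 0.5]
width: 1.003
```

```bash
python3 - <<'E'
from h import *
go(.511,-.077,.10,20.4)
c=bot.get_calibration("wrist");im=bot.read_camera("wrist");np.savez("w4.npz",im=im,**c)
cv2.imwrite("pics/w4.png",im)
E
```

```text
t=6.85 pos [ 0.5186 -0.2947  0.2213] yaw 10.3 tilt -1.000 width 1.003 F [ 1.  -0.1  0.5]
  shift(cur axes) [ 0.03   -0.2169  0.1193]  shift(after turn) [ 0.0688 -0.2067  0.1213]  spin units -2.02 dist 0.249
```

View pics/w4.png

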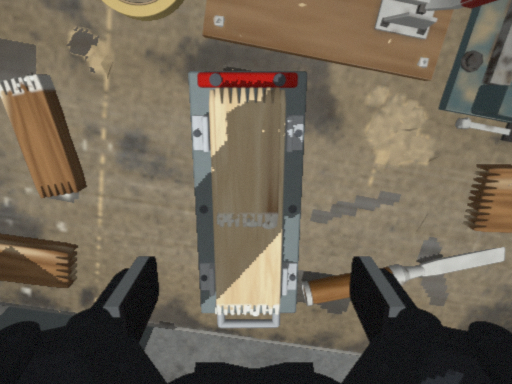

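Light offcut lies on the board: (213–285, 88–227), white end at y≈227, in line with the board. Quick numbers, then on to the dark one.

```bash
python3 - <<'E'
from h import *
d=np.load("w4.npz");im=d["im"];c={k:(d[k] if d[k].ndim else float(d[k])) for k in d if k!="im"}
M=np.array([.472,-.2988]);u=np.array([np.cos(np.radians(10.3)),np.sin(np.radians(10.3))]);v=np.array([u[1],-u[0]])
def S(n,p,z): P=ray(c,p,z)[:,:2]-M; print(n,np.c_[P@u,P@v].round(4).tolist())
S("light ends",[(248,88),(248,227)],.064);S("board end",[(250,314)],.038)
h=cv2.cvtColor(im,cv2.COLOR_BGR2HSV)
for r in(110,150,200,250,280):
    q=np.where(h[r,195:305,1]>45)[0]+195; S(r,[(q.min()-.5,r),(q.max()+.5,r)],.064 if r<220 else .038)
S
def D(p):P=ray(c,p,.026)[:,:2];print(P.round(4).tolist())
D([(0,84),(50,76),(40,196),(84,188)])
E
```

```text
light ends [[0.1258, 0.0007], [-0.0034, 0.0]]
board end [[-0.1235, 0.0015]]
110 [[0.1075, -0.0339], [0.1074, 0.0326]]
150 [[0.0722, -0.0335], [0.0721, 0.0518]]
200 [[0.0245, -0.0335], [0.0241, 0.0539]]
250 [[-0.0411, -0.0582], [-0.0418, 0.061]]
280 [[-0.0781, -0.0602], [-0.0788, 0.0358]]
[[0.5572, -0.0427], [0.573, -0.0895], [0.4493, -0.0791], [0.4664, -0.1244]]
```

{"fn": "play_rows", "kwargs": {"series": [{"translation": [0,0,0],"spin": -1},{"translation": [0,0,0],"spin": -1},{"translation": [0.014,-0.041,0.02],"spin": 0},{"translation": [0.014,-0.041,0.02],"spin": 0},{"translation": [0.014,-0.041,0.02],"spin": 0}]}}

```text
time: 7.4
tool_pos: [0.5091, -0.1604, 0.149]
tcp_rot: [-3.092, -0.551, 0.003]
wrist_force: [-0.2, -0.4, -0.4]
width: 0.997
```

{"fn": "play_rows", "kwargs": {"series": [{"translation": [0.014,-0.041,0.02],"spin": 0},{"translation": [0.014,-0.041,0.02],"spin": 0},{"translation": [0,0,0.02],"spin": 0},{"translation": [0,0,0],"spin": 0},{"translation": [0,0,0],"spin": 0}]}}

```text
time: 7.9
tool_pos: [0.5072, -0.075, 0.0902]
tcp_rot: [-3.092, -0.554, 0.004]
wrist_force: [0.5, 0.5, 1.0]
width: 0.998
```

```bash
python3 - <<'E'
from h import *
go(.510,-.0775,.006,20.4)
c=bot.get_calibration("wrist");im=bot.read_camera("wrist");np.savez("w5.npz",im=im,**c)
cv2.imwrite("pics/w5.png",im)
E
```

```text
t=7.90 pos [ 0.5072 -0.075   0.0902] yaw 20.3 tilt -1.000 width 0.998 F [0.5 0.5 1. ]
  shift(cur axes) [0.0019 0.0034 0.0842]  shift(after turn) [0.0017 0.0033 0.0842]  spin units -0.02 dist 0.084
```

View pics/w5.png

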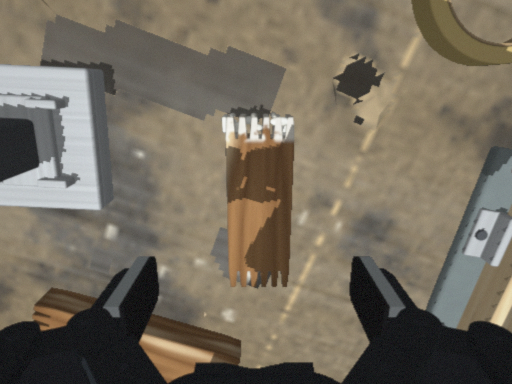

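The dark offcut is square to the jaws: x 225–293, white end y≈116, far end y≈286; the shoe and spare are clear of the fingers.

```bash
python3 - <<'E'
from h import *
d=np.load("w5.npz");c={k:(d[k] if d[k].ndim else float(d[k])) for k in d if k!="im"}
P=ray(c,[(225.5,150),(294,150),(228,270),(290.5,270),(258,116),(258,286)],.026)[:,:2]
u=np.array([np.cos(np.radians(20.4)),np.sin(np.radians(20.4))]);v=np.array([u[1],-u[0]])
p=np.array([.5072,-.075]);print("along",((P-p)@u).round(4),"lat",((P-p)@v).round(4),P[4:].mean(0))
E
```

```text
along [ 0.0412  0.0412 -0.0441 -0.0441  0.062  -0.0572] lat [-0.0179  0.0248 -0.0186  0.0254  0.0023  0.0026] [ 0.51029092 -0.0764581 ]
```

{"fn": "play_rows", "kwargs": {"series": [{"translation": [0.002,0.003,0.04],"spin": 0},{"translation": [0,0,0.025],"spin": 0},{"translation": [0,0,0.015],"spin": 0},{"translation": [0,0,0],"spin": 0}]}}

```text
time: 8.35
tool_pos: [0.51, -0.0781, 0.01]
tcp_rot: [-3.092, -0.55, 0.004]
wrist_force: [-0.6, 0.2, -0.2]
width: 0.996
```

{"fn": "play_rows", "kwargs": {"series": [{"translation": [0,0,0],"spin": 0},{"translation": [0,0,0],"spin": 0},{"translation": [0,0,0],"spin": 0},{"translation": [0,0,0],"spin": 0},{"translation": [0,0,0],"spin": 0}], "jaw": -1}}

```text
time: 8.85
tool_pos: [0.513, -0.0777, 0.0132]
tcp_rot: [3.091, 0.553, 0.005]
wrist_force: [-0.5, -1.7, 6.6]
width: 0.488
```

```bash
python3 - <<'E'
from h import *
go(.510,-.0765,.01,20.4)
E
```

```text
t=8.85 pos [ 0.513  -0.0777  0.0132] yaw 20.3 tilt -1.000 width 0.488 F [-0.5 -1.7  6.6]
  shift(cur axes) [-0.0024 -0.0022  0.0032]  shift(after turn) [-0.0024 -0.0022  0.0032]  spin units -0.02 dist 0.005
```

{"fn": "play_rows", "kwargs": {"series": [{"translation": [0,0,-0.02],"spin": 0},{"translation": [0,0,-0.04],"spin": 0},{"translation": [0,0,-0.04],"spin": 0},{"translation": [0,0,0],"spin": 1},{"translation": [0,0,0],"spin": 1}]}}

```text
time: 9.35
tool_pos: [0.5128, -0.0775, 0.1139]
tcp_rot: [3.128, 0.277, 0.007]
wrist_force: [-0.7, -0.3, -1.2]
width: 0.489
```

{"fn": "play_rows", "kwargs": {"series": [{"translation": [-0.024,0.035,0],"spin": 0},{"translation": [-0.024,0.035,0],"spin": 0},{"translation": [-0.024,0.035,0],"spin": 0},{"translation": [-0.024,0.035,0],"spin": 0},{"translation": [-0.024,0.035,0],"spin": 0}]}}

```text
time: 9.85
tool_pos: [0.4235, -0.272, 0.1116]
tcp_rot: [3.128, 0.283, 0.001]
wrist_force: [1.6, -0.6, -1.2]
width: 0.488
```

{"fn": "play_rows", "kwargs": {"series": [{"translation": [-0.024,0.035,0],"spin": 0},{"translation": [0,0,0],"spin": 0},{"translation": [0,0,0],"spin": 0},{"translation": [0,0,0],"spin": 0}]}}

```text
time: 10.25
tool_pos: [0.4071, -0.3088, 0.1112]
tcp_rot: [-3.128, -0.282, 0.0]
wrist_force: [0.6, 0.6, -1.2]
width: 0.488
```

```bash
python3 - <<'E'
from h import *
go(.4066,-.3107,.055,10.3)
c=bot.get_calibration("wrist");im=bot.read_camera("wrist");np.savez("w6.npz",im=im,**c)
cv2.imwrite("pics/w6.png",im)
go(.4066,-.3107,.055,10.3)
E
```

```text
t=10.25 pos [ 0.4071 -0.3088  0.1112] yaw 10.3 tilt -1.000 width 0.488 F [ 0.6  0.6 -1.2]
  shift(cur axes) [-0.0008  0.0019  0.0562]  shift(after turn) [-0.0008  0.0018  0.0562]  spin units 0.0 dist 0.056
t=10.30 pos [ 0.4073 -0.3085  0.1111] yaw 10.4 tilt -1.000 width 0.491 F [-0.8 -0.  -1. ]
  shift(cur axes) [-0.0011  0.0021  0.0561]  shift(after turn) [-0.0011  0.0021  0.0561]  spin units 0.01 dist 0.056
```

View pics/w6.png

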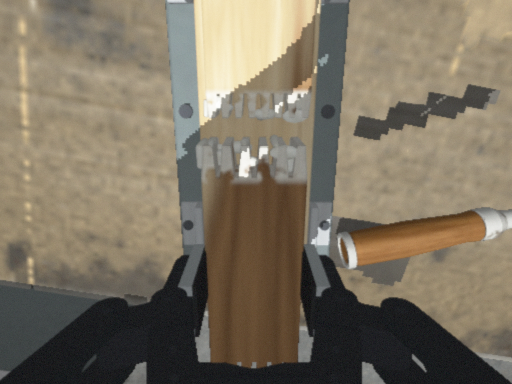

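The dark block is in hand over the handle half: x 203–307, white end starting y≈138, far end y≈363; light's white end at y≈90–122.

```bash
python3 - <<'E'
from h import *
d=np.load("w6.npz");c={k:(d[k] if d[k].ndim else float(d[k])) for k in d if k!="im"}
print("nadir",proj(c,np.array([[*(-c["R"].T@c["t"])[:2],0]])))
M=np.array([.472,-.2988]);u=np.array([np.cos(np.radians(10.3)),np.sin(np.radians(10.3))]);v=np.array([u[1],-u[0]])
def S(n,p,z): P=ray(c,p,z)[:,:2]-M; print(n,np.c_[P@u,P@v].round(4).tolist())
S("dark edges",[(203,200),(307,200),(210,330),(300,330),(255,363),(255,148)],.124)
S("dark white lower",[(255,139)],.098)
S("light white tip",[(258,122)],.064)
S("light edges",[(197,20),(316,20)],.064)
E
```

```text
nadir [[254.03047336  84.50553963]]
dark edges [[-0.0306, -0.023], [-0.0306, 0.0197], [-0.0955, -0.0228], [-0.0954, 0.0196], [-0.1151, -0.0016], [-0.0091, -0.0017]]
dark white lower [[-0.0096, -0.0016]]
light white tip [[-0.0054, 0.0001]]
light edges [[0.0458, -0.0312], [0.0458, 0.0295]]
```

{"fn": "play_rows", "kwargs": {"series": [{"translation": [0.001,0.002,0.03],"spin": 0},{"translation": [0,0,0.018],"spin": 0},{"translation": [0,0,0.007],"spin": 0},{"translation": [0,0,0.004],"spin": 0},{"translation": [0,0,0],"spin": 0}]}}

```text
time: 10.8
tool_pos: [0.4088, -0.3108, 0.0523]
tcp_rot: [-3.129, -0.284, 0.0]
wrist_force: [1.3, 0.6, -0.8]
width: 0.49
```

```bash
python3 - <<'E'
from h import *
go(.4078,-.3105,.0515,10.3)
E
```

```text
t=10.80 pos [ 0.4088 -0.3108  0.0523] yaw 10.4 tilt -1.000 width 0.490 F [ 1.3  0.6 -0.8]
  shift(cur axes) [-0.0009 -0.0005  0.0008]  shift(after turn) [-0.0009 -0.0005  0.0008]  spin units 0.01 dist 0.001
```

{"fn": "play_rows", "kwargs": {"series": [{"translation": [0,0,0.001],"spin": 0},{"translation": [0,0,0],"spin": 0}]}}

```text
time: 11.0
tool_pos: [0.409, -0.3118, 0.0522]
tcp_rot: [3.128, 0.282, 0.002]
wrist_force: [0.3, -0.1, -0.7]
width: 0.488
```

{"fn": "play_rows", "kwargs": {"series": [{"translation": [0,0,0],"spin": 0},{"translation": [0,0,0],"spin": 0},{"translation": [0,0,0],"spin": 0},{"translation": [0,0,0],"spin": 0}], "jaw": 1}}

```text
time: 11.4
tool_pos: [0.4085, -0.3116, 0.0515]
tcp_rot: [3.129, 0.282, 0.0]
wrist_force: [-0.2, 0.4, -0.1]
width: 1.003
```

{"fn": "play_rows", "kwargs": {"series": [{"translation": [0,0,-0.02],"spin": 0},{"translation": [0.01,0,-0.045],"spin": 0},{"translation": [0.02,0,-0.045],"spin": 0},{"translation": [0.02,0,-0.045],"spin": 0},{"translation": [0,0,0],"spin": 0}]}}

```text
time: 11.9
tool_pos: [0.4637, -0.3052, 0.215]
tcp_rot: [3.119, 0.283, 0.019]
wrist_force: [0.8, -0.8, 0.0]
width: 0.997
```

```bash
python3 - <<'E'
from h import *
go(.46,.29,.25,10.3)
c=bot.get_calibration("wrist");im=bot.read_camera("wrist");np.savez("w7.npz",im=im,**c)
cv2.imwrite("pics/w7.png",im)
E
```

```text
t=11.90 pos [ 0.4637 -0.3052  0.215 ] yaw 10.4 tilt -1.000 width 0.997 F [ 0.8 -0.8  0. ]
  shift(cur axes) [ 0.1039 -0.5858 -0.0402]  shift(after turn) [ 0.1028 -0.5863 -0.035 ]  spin units 0.01 dist 0.596
```

View pics/w7.png

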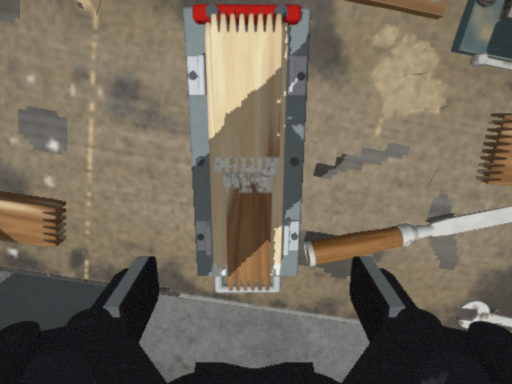

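Both offcuts lie in line on the board (joint at y≈174, dark far end y≈290, dark sides 227–271).

```bash
python3 - <<'E'
from h import *
d=np.load("w7.npz");im=d["im"];c={k:(d[k] if d[k].ndim else float(d[k])) for k in d if k!="im"}
M=np.array([.472,-.2988]);u=np.array([np.cos(np.radians(10.3)),np.sin(np.radians(10.3))]);v=np.array([u[1],-u[0]])
def S(n,p,z): P=ray(c,p,z)[:,:2]-M; print(n,np.c_[P@u,P@v].round(4).tolist())
S("dark far, light far",[(250,289.5),(245,12)],.064)
h=cv2.cvtColor(im,cv2.COLOR_BGR2HSV)
for r in(210,260):
    q=np.where((h[r,205:285,1]>100))[0]+205; print(q.min(),q.max());S(r,[(q.min()-.5,r),(q.max()+.5,r)],.064)
E
```

```text
dark far, light far [[-0.1256, 0.0024], [0.1269, -0.0009]]
229 270
210 [[-0.0394, -0.0176], [-0.0396, 0.0219]]
228 270
260 [[-0.0919, -0.0197], [-0.0921, 0.0227]]
```

{"fn": "play_rows", "kwargs": {"series": [{"translation": [0.009,-0.044,-0.01],"spin": 0},{"translation": [0.009,-0.044,-0.01],"spin": 0},{"translation": [0.009,-0.044,-0.01],"spin": 0},{"translation": [0.009,-0.044,-0.01],"spin": 0},{"translation": [0.009,-0.044,-0.01],"spin": 0}]}}

```text
time: 12.45
tool_pos: [0.461, -0.0764, 0.2549]
tcp_rot: [-3.128, -0.28, 0.004]
wrist_force: [1.2, 0.4, 0.6]
width: 0.994
```

{"fn": "play_rows", "kwargs": {"series": [{"translation": [0.009,-0.044,-0.01],"spin": 0},{"translation": [0.009,-0.044,0],"spin": 0},{"translation": [0.009,-0.044,0],"spin": 0},{"translation": [0.009,-0.044,0],"spin": 0},{"translation": [0.009,-0.044,0],"spin": 0}]}}

```text
time: 12.95
tool_pos: [0.4661, 0.1478, 0.2646]
tcp_rot: [3.128, 0.282, -0.004]
wrist_force: [0.6, 0.2, 0.6]
width: 1.001
```

{"fn": "play_rows", "kwargs": {"series": [{"translation": [0.009,-0.044,0],"spin": 0},{"translation": [0.009,-0.044,0],"spin": 0},{"translation": [0.006,-0.044,0],"spin": 0},{"translation": [0,0,0],"spin": 0},{"translation": [0,0,0],"spin": 0}]}}

```text
time: 13.45
tool_pos: [0.4663, 0.2808, 0.2643]
tcp_rot: [3.127, 0.285, -0.005]
wrist_force: [1.0, -0.3, 0.1]
width: 1.002
```

```bash
python3 - <<'E'
from h import *
go(.462,.294,.1,7)
c=bot.get_calibration("wrist");im=bot.read_camera("wrist");np.savez("w8.npz",im=im,**c)
cv2.imwrite("pics/w8.png",im)
print("bottle",ray(bot.get_calibration("scene"),(176,243),0))
E
```

```text
t=13.45 pos [0.4663 0.2808 0.2643] yaw 10.4 tilt -1.000 width 1.002 F [ 1.  -0.3  0.1]
  shift(cur axes) [-0.0013 -0.0141  0.1643]  shift(after turn) [-0.0027 -0.0137  0.1643]  spin units 0.69 dist 0.165
bottle [[0.56454784 0.46057936 0.        ]]
```

View pics/w8.png

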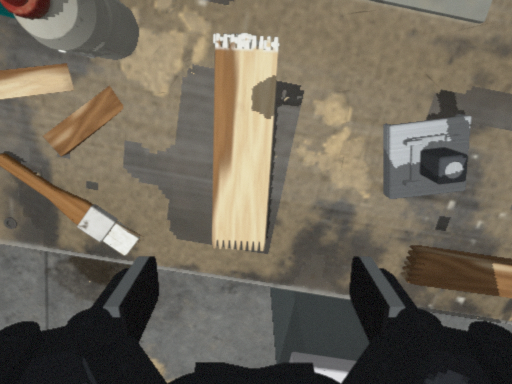

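Plank: (212–279, 34–250), white end at the top, clear space on both sides; bottle at the upper left well away.

```bash
python3 - <<'E'
from h import *
d=np.load("w8.npz");im=d["im"];c={k:(d[k] if d[k].ndim else float(d[k])) for k in d if k!="im"}
h=cv2.cvtColor(im,cv2.COLOR_BGR2HSV).astype(int)
L=[];R=[]
for r in(75,110,150,190,225):
    g=im[r].astype(int).sum(1); s=h[r,:,1]
    dg=np.abs(np.diff(g)); a=205+dg[205:230].argmax()+1; b=255+dg[255:290].argmax()+1
    print(r,a,b,dg[a-1],dg[b-1]);L.append((a,r));R.append((b,r))
for z in(.026,):
    l=ray(c,L,z)[:,:2];q=ray(c,R,z)[:,:2];e=ray(c,[(247,35),(239,249.5)],z)[:,:2]
    for P in(l,q): p=np.polyfit(P[:,0],P[:,1],1);print(np.degrees(np.arctan(p[0])).round(2),p.round(4),(P[:,1]-np.polyval(p,P[:,0])).round(4))
    print(e.round(4),np.linalg.norm(e[0]-e[1]),e.mean(0))
E
```

```text
75 215 272 35 118
110 209 277 18 82
150 214 271 19 200
190 218 268 79 179
225 212 266 142 205
8.73 [0.1535 0.2562] [-0.0022  0.0048 -0.0005 -0.0049  0.0028]
8.04 [0.1413 0.1954] [ 0.0034 -0.0043 -0.0002  0.0006  0.0006]
[[0.5911 0.3109]
 [0.3449 0.2775]] 0.2485167412839392 [0.4679893  0.29418159]
```

{"fn": "play_rows", "kwargs": {"series": [{"translation": [0,0,0.03],"spin": 0.5},{"translation": [0,-0.006,0.045],"spin": 0},{"translation": [0,-0.007,0.045],"spin": 0},{"translation": [0,0,0.03],"spin": 0},{"translation": [0,0,0],"spin": 0}]}}

```text
time: 14.0
tool_pos: [0.4615, 0.2894, 0.1105]
tcp_rot: [3.129, 0.21, -0.017]
wrist_force: [0.2, -0.3, 0.3]
width: 1.002
```

```bash
python3 - <<'E'
from h import *
d=np.load("w8.npz");c={k:(d[k] if d[k].ndim else float(d[k])) for k in d if k!="im"}
m=ray(c,[(247.2,60),(242.8,150),(239.2,225)],.026)[:,:2];p=np.polyfit(m[:,0],m[:,1],1);print("mid yaw",np.degrees(np.arctan(p[0])),"y at .468",np.polyval(p,.468))
go(.468,np.polyval(p,.468),.05,np.degrees(np.arctan(p[0])))
c=bot.get_calibration("wrist");im=bot.read_camera("wrist");np.savez("w9.npz",im=im,**c)
cv2.imwrite("pics/w9.png",im)
E
```

```text
mid yaw 7.082857998697386 y at .468 0.29409182599902073
t=14.00 pos [0.4615 0.2894 0.1105] yaw 7.7 tilt -1.000 width 1.002 F [ 0.2 -0.3  0.3]
  shift(cur axes) [ 0.0077 -0.0041  0.0604]  shift(after turn) [ 0.007  -0.0039  0.0605]  spin units 0.12 dist 0.061
```

View pics/w9.png

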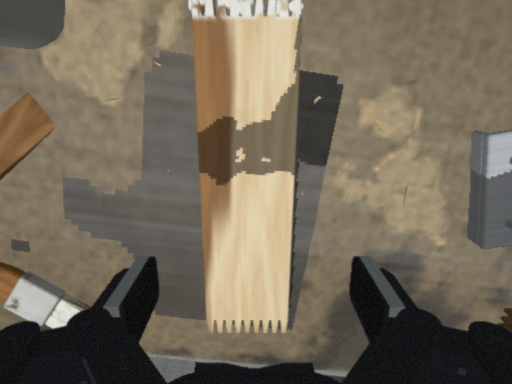

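Plank is between the jaws: left edge (195,50)–(206,300), right (299,50)–(289,300), near end y≈332.

```bash
python3 - <<'E'
from h import *
d=np.load("w9.npz");c={k:(d[k] if d[k].ndim else float(d[k])) for k in d if k!="im"}
P=ray(c,[(195,50),(206,300),(299.5,50),(289,300),(247,332)],.026)[:,:2]
from math import *
f=lambda a,b:degrees(atan2(*(a-b)[::-1]))
y=(f(P[0],P[1])+f(P[2],P[3]))/2;print(f(P[0],P[1]),f(P[2],P[3]),y)
u=np.array([cos(radians(y)),sin(radians(y))]);v=np.array([u[1],-u[0]]);w=(P[[2,3]].mean(0)-P[[0,1]].mean(0))@v
m=P[:4].mean(0); C=m+u*((P[4]-m)@u+.125);print("w",w,"C",C)
go(C[0],C[1],.012,y)
E
```

```text
7.163068254354705 7.589576436879877 7.376322345617291
w 0.06586057215230968 C [0.46932266 0.2949708 ]
t=14.05 pos [0.4637 0.2907 0.1137] yaw 7.7 tilt -1.000 width 1.002 F [ 0.7  0.8 -0.1]
  shift(cur axes) [ 0.0067 -0.0037  0.1016]  shift(after turn) [ 0.0061 -0.0035  0.1017]  spin units 0.06 dist 0.102
```

{"fn": "play_rows", "kwargs": {"series": [{"translation": [0.003,-0.002,0.035],"spin": 0.06},{"translation": [0.003,-0.002,0.035],"spin": 0},{"translation": [0,0,0.025],"spin": 0},{"translation": [0,0,0.011],"spin": 0},{"translation": [0,0,0],"spin": 0}], "force": 70}}

```text
time: 14.55
tool_pos: [0.4715, 0.2977, 0.0106]
tcp_rot: [3.135, 0.204, -0.001]
wrist_force: [0.5, 0.7, 0.0]
width: 1.002
```

{"fn": "play_rows", "kwargs": {"series": [{"translation": [0,0,0],"spin": 0},{"translation": [0,0,0],"spin": 0},{"translation": [0,0,0],"spin": 0},{"translation": [0,0,0],"spin": 0}], "jaw": -1}}

```text
time: 14.95
tool_pos: [0.4735, 0.2991, 0.0136]
tcp_rot: [-3.134, -0.206, -0.007]
wrist_force: [0.2, -2.5, 6.6]
width: 0.756
```

{"fn": "play_rows", "kwargs": {"series": [{"translation": [0,0,-0.02],"spin": 0},{"translation": [0,0,-0.04],"spin": 0},{"translation": [0,0,-0.05],"spin": 0},{"translation": [0,0,-0.05],"spin": 0},{"translation": [0,0,0],"spin": 0}]}}

```text
time: 15.45
tool_pos: [0.4769, 0.3018, 0.1814]
tcp_rot: [-3.126, -0.205, -0.027]
wrist_force: [1.9, 0.6, -2.6]
width: 0.755
```

```bash
python3 - <<'E'
from h import *
go(.472,-.2988,.17,10.3)
E
```

```text
t=15.45 pos [0.4769 0.3018 0.1814] yaw 7.5 tilt -1.000 width 0.755 F [ 1.9  0.6 -2.6]
  shift(cur axes) [-0.0834  0.5948  0.0055]  shift(after turn) [-0.1122  0.59    0.0114]  spin units -0.56 dist 0.601
```

{"fn": "play_rows", "kwargs": {"series": [{"translation": [0,0,0],"spin": -0.56},{"translation": [-0.008,0.04,0],"spin": 0},{"translation": [-0.008,0.04,0],"spin": 0},{"translation": [-0.008,0.04,0],"spin": 0},{"translation": [-0.008,0.04,0],"spin": 0}]}}

```text
time: 15.95
tool_pos: [0.4679, 0.1339, 0.1707]
tcp_rot: [-3.129, -0.283, -0.002]
wrist_force: [1.1, -0.3, -2.7]
width: 0.753
```

{"fn": "play_rows", "kwargs": {"series": [{"translation": [-0.008,0.04,0],"spin": 0},{"translation": [-0.008,0.04,0],"spin": 0},{"translation": [-0.008,0.04,0],"spin": 0},{"translation": [-0.008,0.04,0],"spin": 0},{"translation": [-0.008,0.04,0],"spin": 0}]}}

```text
time: 16.45
tool_pos: [0.4643, -0.0702, 0.1709]
tcp_rot: [3.129, 0.282, 0.002]
wrist_force: [0.8, 0.0, -3.1]
width: 0.755
```

{"fn": "play_rows", "kwargs": {"series": [{"translation": [-0.008,0.04,0],"spin": 0},{"translation": [-0.008,0.04,0],"spin": 0},{"translation": [-0.008,0.04,0],"spin": 0},{"translation": [-0.008,0.04,0],"spin": 0},{"translation": [-0.008,0.04,0],"spin": 0}]}}

```text
time: 16.95
tool_pos: [0.4607, -0.2742, 0.1708]
tcp_rot: [3.129, 0.281, 0.002]
wrist_force: [0.6, 0.3, -2.6]
width: 0.756
```

{"fn": "play_rows", "kwargs": {"series": [{"translation": [0,0.025,0],"spin": 0},{"translation": [0,0,0],"spin": 0},{"translation": [0,0,0],"spin": 0},{"translation": [0,0,0],"spin": 0}]}}

```text
time: 17.35
tool_pos: [0.4651, -0.2962, 0.1701]
tcp_rot: [-3.128, -0.283, 0.001]
wrist_force: [-0.4, -0.7, -4.2]
width: 0.754
```

```bash
python3 - <<'E'
from h import *
go(.472,-.2988,.11,10.3)
c=bot.get_calibration("wrist");im=bot.read_camera("wrist");np.savez("w10.npz",im=im,**c)
cv2.imwrite("pics/w10.png",im)
go(.472,-.2988,.11,10.3)
E
```

```text
t=17.35 pos [ 0.4651 -0.2962  0.1701] yaw 10.3 tilt -1.000 width 0.754 F [-0.4 -0.7 -4.2]
  shift(cur axes) [0.0063 0.0038 0.0601]  shift(after turn) [0.0063 0.0038 0.0601]  spin units 0.0 dist 0.061
t=17.40 pos [ 0.4652 -0.296   0.1702] yaw 10.4 tilt -1.000 width 0.753 F [-0.5 -0.1 -2.6]
  shift(cur axes) [0.0062 0.004  0.0602]  shift(after turn) [0.0061 0.0039 0.0602]  spin units 0.01 dist 0.061
```

View pics/w10.png

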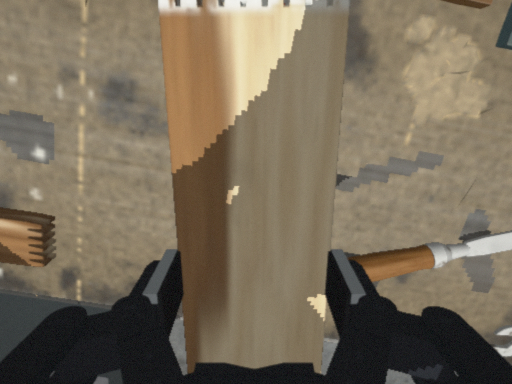

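The plank hangs level in the grip; white band's inner edge at y≈10, sides (164,50)/(347,50) and (184,300)/(328,300). The band lets me locate its centre relative to the earlier view.

```bash
python3 - <<'E'
from h import *
def ld(n):
    d=np.load(n); return d["im"],{k:(d[k] if d[k].ndim else float(d[k])) for k in d if k!="im"}
def inner(im,cols,lim=45):
    o=[]
    for x in cols:
        s=cv2.cvtColor(im,cv2.COLOR_BGR2HSV)[:lim,x,1].astype(int); o.append(np.where(s<45)[0].max() if (s<45).any() else -1)
    return o
i9,c9=ld("w9.npz");i10,c=ld("w10.npz")
a=inner(i9,range(205,290,8));b=inner(i10,range(180,290,8));print(a,b)
ua=np.array([np.cos(np.radians(7.4)),np.sin(np.radians(7.4))])
C=np.array([.4693,.2950]);off=(ray(c9,(247,np.median(a)+.5),.026)[0,:2]-C)@ua;print("band off",off)
M=np.array([.472,-.2988]);u=np.array([np.cos(np.radians(10.3)),np.sin(np.radians(10.3))]);v=np.array([u[1],-u[0]])
for z in(.180,.183,.186):
    P=ray(c,[(164,50),(347,50),(184.5,300),(328,300),(255,np.median(b)+.5)],z)[:,:2]-M
    print(z,"lat",(P@v).round(4),"band s",((P@u)[4]).round(4),"center s",((P@u)[4]-off).round(4))
E
```

```text
[np.int64(17), np.int64(17), np.int64(5), np.int64(18), np.int64(18), np.int64(17), np.int64(18), np.int64(12), np.int64(15), np.int64(18), np.int64(18)] [np.int64(9), np.int64(8), np.int64(9), -1, np.int64(10), np.int64(10), np.int64(11), np.int64(13), np.int64(12), np.int64(11), np.int64(11), np.int64(11), np.int64(4), np.int64(2)]
band off 0.10939348846943056
0.18 lat [-0.037   0.0299 -0.0365  0.0304 -0.0038] band s 0.0987 center s -0.0107
0.183 lat [-0.0363  0.0291 -0.0357  0.0296 -0.0038] band s 0.0982 center s -0.0112
0.186 lat [-0.0355  0.0284 -0.035   0.0289 -0.0038] band s 0.0976 center s -0.0118
```

{"fn": "play_rows", "kwargs": {"series": [{"translation": [0.011,0.0035,0.02],"spin": 0},{"translation": [0,0,0.03],"spin": 0},{"translation": [0,0,0.025],"spin": 0},{"translation": [0,0,0.012],"spin": 0},{"translation": [0,0,0],"spin": 0}]}}

```text
time: 17.9
tool_pos: [0.4754, -0.2967, 0.0812]
tcp_rot: [-3.126, -0.284, 0.006]
wrist_force: [-0.3, 0.5, -2.4]
width: 0.753
```

{"fn": "play_rows", "kwargs": {"series": [{"translation": [0,0,0.003],"spin": 0},{"translation": [0,0,0],"spin": 0}]}}

```text
time: 18.1
tool_pos: [0.478, -0.2991, 0.0816]
tcp_rot: [3.127, 0.282, 0.003]
wrist_force: [0.4, 0.5, -3.0]
width: 0.754
```

```bash
python3 - <<'E'
from h import *
go(.4766,-.2972,.0776,10.3)
E
```

```text
t=18.10 pos [ 0.478  -0.2991  0.0816] yaw 10.3 tilt -1.000 width 0.754 F [ 0.4  0.5 -3. ]
  shift(cur axes) [-0.001  -0.0022  0.004 ]  shift(after turn) [-0.001  -0.0022  0.004 ]  spin units 0.0 dist 0.005
```

{"fn": "play_rows", "kwargs": {"series": [{"translation": [0,0,0.002],"spin": 0},{"translation": [0,0,0.001],"spin": 0},{"translation": [0,0,0],"spin": 0},{"translation": [0,0,0],"spin": 0}]}}

```text
time: 18.5
tool_pos: [0.4772, -0.2989, 0.0777]
tcp_rot: [3.128, 0.282, 0.001]
wrist_force: [0.1, 0.4, -2.8]
width: 0.754
```

```bash
python3 - <<'E'
from h import *
go(.4766,-.2972,.0776,10.3)
E
```

```text
t=18.50 pos [ 0.4772 -0.2989  0.0777] yaw 10.3 tilt -1.000 width 0.754 F [ 0.1  0.4 -2.8]
  shift(cur axes) [-0.0003 -0.0018  0.0001]  shift(after turn) [-0.0003 -0.0018  0.0001]  spin units -0.0 dist 0.002
```

{"fn": "play_rows", "kwargs": {"series": [{"translation": [0,-0.001,0.001],"spin": 0},{"translation": [0,0,0.001],"spin": 0},{"translation": [0,0,0],"spin": 0},{"translation": [0,0,0],"spin": 0}]}}

```text
time: 18.9
tool_pos: [0.4772, -0.2989, 0.0776]
tcp_rot: [3.127, 0.282, 0.001]
wrist_force: [-4.2, -0.5, 9.6]
width: 0.751
```

{"fn": "play_rows", "kwargs": {"series": [{"translation": [0,0,0],"spin": 0},{"translation": [0,0,0],"spin": 0},{"translation": [0,0,0],"spin": 0},{"translation": [0,0,0],"spin": 0}], "jaw": 1}}

```text
time: 19.3
tool_pos: [0.4768, -0.2976, 0.0751]
tcp_rot: [-3.129, -0.282, 0.0]
wrist_force: [0.3, -0.8, 0.2]
width: 0.997
```

{"fn": "play_rows", "kwargs": {"series": [{"translation": [0,0,-0.02],"spin": 0},{"translation": [0,0,-0.04],"spin": 0},{"translation": [0.02,0,-0.045],"spin": 0},{"translation": [0.02,0,-0.045],"spin": 0},{"translation": [0,0,0],"spin": 0}]}}

```text
time: 19.8
tool_pos: [0.5222, -0.2927, 0.234]
tcp_rot: [3.12, 0.283, 0.02]
wrist_force: [0.1, -0.0, -0.2]
width: 0.998
```

```bash
python3 - <<'E'
from h import *
c=bot.get_calibration("wrist");im=bot.read_camera("wrist");np.savez("w11.npz",im=im,**c)
cv2.imwrite("pics/w11.png",im)
h=cv2.cvtColor(im,cv2.COLOR_BGR2HSV)
M=np.array([.472,-.2988]);u=np.array([np.cos(np.radians(10.3)),np.sin(np.radians(10.3))]);v=np.array([u[1],-u[0]])
S=lambda p,z:np.c_[(ray(c,p,z)[:,:2]-M)@u,(ray(c,p,z)[:,:2]-M)@v].round(4).tolist()
for s in(.09,.05,0,-.05,-.1):
    X=M+u*s; r=int(proj(c,np.array([[*X,.09]]))[0,1]+.5); m=(h[r,:,1]>50)
    ctr=int(proj(c,np.array([[*X,.09]]))[0,0]); l=ctr
    while m[l-3:l].any(): l-=1
    q=ctr
    while m[q+1:q+4].any(): q+=1
    print(s,r,l,q,S([(l-.5,r),(q+.5,r)],.09))
x=248
for a,b,n in((0,70,"far"),(230,330,"near")):
    print(n,[(y,*h[y,x].tolist()) for y in range(a,b,4)])
go(.505,.076,.2,17.5)
E
```

```text
0.09 137 211 288 [[0.0897, -0.033], [0.0896, 0.0338]]
0.05 182 213 286 [[0.0497, -0.0328], [0.0496, 0.0333]]
0 233 215 285 [[0.0002, -0.0327], [-0.0, 0.0339]]
-0.05 280 217 283 [[-0.05, -0.0324], [-0.0503, 0.0334]]
-0.1 323 214 365 [[-0.1003, -0.0372], [-0.1014, 0.1195]]
far [(0, 15, 106, 144), (4, 14, 107, 141), (8, 15, 111, 138), (12, 15, 106, 137), (16, 16, 110, 142), (20, 15, 105, 150), (24, 15, 104, 147), (28, 16, 106, 139), (32, 15, 113, 138), (36, 15, 117, 129), (40, 15, 115, 133), (44, 15, 113, 133), (48, 15, 108, 128), (52, 17, 49, 94), (56, 18, 37, 83), (60, 14, 32, 87), (64, 17, 41, 87), (68, 16, 37, 89)]
near [(230, 20, 82, 125), (234, 18, 80, 127), (238, 19, 76, 128), (242, 18, 76, 130), (246, 17, 73, 126), (250, 20, 69, 125), (254, 18, 70, 127), (258, 16, 67, 126), (262, 19, 64, 128), (266, 19, 73, 126), (270, 18, 68, 127), (274, 19, 63, 130), (278, 20, 62, 131), (282, 19, 67, 130), (286, 19, 63, 149), (290, 22, 55, 233), (294, 22, 57, 231), (298, 23, 60, 230), (302, 22, 65, 227), (306, 21, 68, 225), (310, 20, 71, 224), (314, 21, 73, 224), (318, 20, 74, 224), (322, 19, 78, 221), (326, 20, 76, 222)]
t=19.85 pos [ 0.5197 -0.2919  0.2303] yaw 10.4 tilt -1.000 width 0.999 F [-0.2 -0.  -0.4]
  shift(cur axes) [ 0.0515 -0.3647  0.0284]  shift(after turn) [ 0.0966 -0.3553  0.0303]  spin units -1.43 dist 0.369
```

{"fn": "play_rows", "kwargs": {"series": [{"translation": [0,0,0],"spin": -1},{"translation": [0.01,-0.04,0],"spin": -0.43},{"translation": [0.011,-0.04,0],"spin": 0},{"translation": [0.011,-0.04,0],"spin": 0},{"translation": [0.011,-0.04,0],"spin": 0}]}}

```text
time: 20.35
tool_pos: [0.509, -0.1234, 0.2232]
tcp_rot: [-3.104, -0.475, 0.005]
wrist_force: [0.6, 0.3, -0.3]
width: 0.998
```

{"fn": "play_rows", "kwargs": {"series": [{"translation": [0.011,-0.04,0],"spin": 0},{"translation": [0.011,-0.04,0],"spin": 0},{"translation": [0.011,-0.04,0],"spin": 0},{"translation": [0.011,-0.04,0.02],"spin": 0},{"translation": [0.011,-0.035,0.02],"spin": 0}]}}

```text
time: 20.85
tool_pos: [0.5037, 0.0792, 0.1839]
tcp_rot: [-3.105, -0.477, 0.001]
wrist_force: [-0.5, 0.1, 0.5]
width: 1.004
```

{"fn": "play_rows", "kwargs": {"series": [{"translation": [0,0,0.02],"spin": 0},{"translation": [0,0,0],"spin": 0},{"translation": [0,0,0],"spin": 0}]}}

```text
time: 21.15
tool_pos: [0.5034, 0.0772, 0.1639]
tcp_rot: [3.105, 0.477, -0.005]
wrist_force: [0.7, 0.2, 0.7]
width: 1.001
```

```bash
python3 - <<'E'
from h import *
d=np.load("w11.npz");im=d["im"];c={k:(d[k] if d[k].ndim else float(d[k])) for k in d if k!="im"}
h=cv2.cvtColor(im,cv2.COLOR_BGR2HSV)
u=np.array([np.cos(np.radians(10.3)),np.sin(np.radians(10.3))]);M=np.array([.472,-.2988])
for a in(.137,.129,.125,.121,.110,-.115,-.121,-.125,-.129):
    x,y=proj(c,np.array([[*(M+u*a),.09]]))[0]; print(a,round(x),round(y),h[min(383,int(y+.5)),int(x)-6:int(x)+7:3].tolist() if y<383 else "out")
go(.505,.076,.15,17.5)
c=bot.get_calibration("wrist");im=bot.read_camera("wrist");np.savez("w12.npz",im=im,**c)
cv2.imwrite("pics/w12.png",im)
E
```

```text
0.137 249 79 [[1, 225, 164], [1, 219, 163], [1, 216, 162], [2, 224, 162], [1, 207, 164]]
0.129 249 89 [[3, 216, 98], [1, 222, 94], [0, 212, 94], [3, 218, 96], [2, 217, 95]]
0.125 249 94 [[42, 6, 221], [40, 3, 232], [42, 6, 229], [30, 12, 219], [26, 20, 191]]
0.121 249 99 [[36, 5, 238], [30, 4, 238], [22, 31, 222], [25, 12, 230], [35, 7, 229]]
0.11 249 113 [[20, 38, 134], [19, 41, 130], [21, 45, 129], [19, 48, 128], [18, 51, 130]]
-0.115 250 335 [[21, 63, 226], [23, 37, 139], [19, 71, 215], [19, 71, 208], [19, 51, 171]]
-0.121 250 339 [[19, 68, 205], [30, 6, 119], [19, 67, 183], [19, 54, 151], [30, 12, 123]]
-0.125 250 342 [[17, 36, 143], [60, 2, 116], [20, 24, 128], [24, 21, 119], [36, 11, 114]]
-0.129 250 346 [[60, 4, 123], [90, 2, 116], [45, 4, 119], [30, 4, 116], [60, 8, 123]]
t=21.15 pos [0.5034 0.0772 0.1639] yaw 17.5 tilt -1.000 width 1.001 F [0.7 0.2 0.7]
  shift(cur axes) [0.0012 0.0016 0.0139]  shift(after turn) [0.0011 0.0016 0.0139]  spin units -0.01 dist 0.014
```

View pics/w12.png

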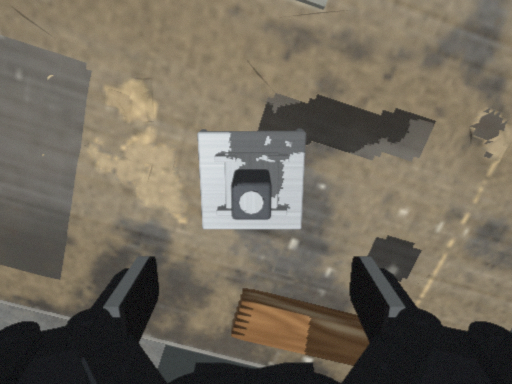

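Last view: shoe plate (199–305, 131–229), spigot top (233–270, 184–219); the cheek ends show at both top corners, confirming the channel runs along the tool's x. The plank check puts its ends at ±0.125 m along the board, as wanted.

```bash
python3 - <<'E'
from h import *
d=np.load("w12.npz");im=d["im"];c={k:(d[k] if d[k].ndim else float(d[k])) for k in d if k!="im"}
from math import *
print("spigot top c",ray(c,[(251.5,201.5),(233,201),(270,201)],.074)[:,:2].round(4).tolist())
h=cv2.cvtColor(im,cv2.COLOR_BGR2HSV);g=cv2.cvtColor(im,cv2.COLOR_BGR2GRAY).astype(int)
L=[];R=[]
for r in(145,160,175,190,205,220):
    s=h[r,:,1]; m=np.where(s[185:320]<38)[0]+185; L.append((m.min()-.5,r));R.append((m.max()+.5,r))
print(L,R)
for P in(L,R):
    q=ray(c,P,.03)[:,:2];p=np.polyfit(q[:,0],q[:,1],1);print(degrees(atan(p[0])),np.polyval(p,.503))
p=np.array([.5034,.0772]);a=radians(17.5);C=ray(c,(251.5,201.5),.074)[0,:2]-p;print("tool shift",C[0]*cos(a)+C[1]*sin(a),C[0]*sin(a)-C[1]*cos(a))
E
```

```text
spigot top c [[0.5007, 0.0785], [0.497, 0.0916], [0.5052, 0.0656]]
[(np.float64(197.5), 145), (np.float64(198.5), 160), (np.float64(198.5), 175), (np.float64(199.5), 190), (np.float64(200.5), 205), (np.float64(201.5), 220)] [(np.float64(319.5), 145), (np.float64(311.5), 160), (np.float64(318.5), 175), (np.float64(319.5), 190), (np.float64(319.5), 205), (np.float64(319.5), 220)]
17.34659134227719 0.1266064706374284
23.379973035941962 0.017483867156199456
tool shift -0.00214834734182271 -0.002014897613270923
```

{"fn": "play_rows", "kwargs": {"series": [{"translation": [-0.002,-0.002,0.04],"spin": 0},{"translation": [0,0,0.04],"spin": 0},{"translation": [0,0,0.025],"spin": 0},{"translation": [0,0,0.012],"spin": 0},{"translation": [0,0,0],"spin": 0}]}}

```text
time: 21.7
tool_pos: [0.5016, 0.078, 0.0475]
tcp_rot: [-3.106, -0.474, 0.004]
wrist_force: [-0.2, 0.7, -0.2]
width: 1.001
```

{"fn": "play_rows", "kwargs": {"series": [{"translation": [0,0,0],"spin": 0},{"translation": [0,0,0],"spin": 0},{"translation": [0,0,0],"spin": 0},{"translation": [0,0,0],"spin": 0},{"translation": [0,0,0],"spin": 0}], "jaw": -1}}

```text
time: 22.2
tool_pos: [0.5036, 0.0792, 0.0499]
tcp_rot: [-3.105, -0.476, -0.005]
wrist_force: [-1.3, 0.7, 6.2]
width: 0.338
```

{"fn": "play_rows", "kwargs": {"series": [{"translation": [0,0,0],"spin": 0},{"translation": [0,0,0],"spin": 0}]}}

```text
time: 22.4
tool_pos: [0.5035, 0.0792, 0.0498]
tcp_rot: [-3.105, -0.476, -0.004]
wrist_force: [-1.0, 0.5, 6.1]
width: 0.334
```

{"fn": "play_rows", "kwargs": {"series": [{"translation": [0,0,-0.02],"spin": 0},{"translation": [0,0,-0.04],"spin": 0},{"translation": [0,0,-0.045],"spin": 0},{"translation": [0,0,-0.045],"spin": 0},{"translation": [0,0,0],"spin": 0}]}}

```text
time: 22.9
tool_pos: [0.5066, 0.0793, 0.2052]
tcp_rot: [3.104, 0.477, 0.02]
wrist_force: [2.5, 0.4, -4.5]
width: 0.339
```

```bash
python3 - <<'E'
from h import *
go(.471,-.2990,.19,10.3)
E
```

```text
t=22.90 pos [0.5066 0.0793 0.2052] yaw 17.5 tilt -1.000 width 0.339 F [ 2.5  0.4 -4.5]
  shift(cur axes) [-0.1477  0.3502  0.0143]  shift(after turn) [-0.1027  0.3659  0.0152]  spin units 1.43 dist 0.38
```

{"fn": "play_rows", "kwargs": {"series": [{"translation": [0,0,0],"spin": 1},{"translation": [0,0,0],"spin": 0.44},{"translation": [-0.01,0.036,0],"spin": 0},{"translation": [-0.01,0.036,0],"spin": 0},{"translation": [-0.01,0.036,0],"spin": 0}]}}

```text
time: 23.4
tool_pos: [0.4898, -0.0334, 0.1956]
tcp_rot: [-3.128, -0.283, 0.007]
wrist_force: [0.7, -0.6, -4.9]
width: 0.336
```

{"fn": "play_rows", "kwargs": {"series": [{"translation": [-0.01,0.036,0],"spin": 0},{"translation": [-0.01,0.036,0],"spin": 0},{"translation": [-0.01,0.036,0],"spin": 0},{"translation": [-0.01,0.036,0],"spin": 0},{"translation": [-0.01,0.036,0],"spin": 0}]}}

```text
time: 23.9
tool_pos: [0.4727, -0.2194, 0.1955]
tcp_rot: [-3.127, -0.28, 0.006]
wrist_force: [1.1, -0.1, -4.6]
width: 0.334
```

{"fn": "play_rows", "kwargs": {"series": [{"translation": [-0.01,0.036,0],"spin": 0},{"translation": [-0.01,0.036,0],"spin": 0},{"translation": [0,0,0],"spin": 0},{"translation": [0,0,0],"spin": 0},{"translation": [0,0,0],"spin": 0}]}}

```text
time: 24.4
tool_pos: [0.4668, -0.2919, 0.1964]
tcp_rot: [-3.126, -0.281, 0.004]
wrist_force: [-0.4, 0.6, -5.5]
width: 0.337
```

```bash
python3 - <<'E'
from h import *
go(.471,-.2990,.126,10.3)
c=bot.get_calibration("wrist");im=bot.read_camera("wrist");np.savez("w13.npz",im=im,**c)
go(.471,-.2990,.126,10.3)
# shoe plate in hand: top at z = tcp-.0498+.030 ; plank edges at z=.09
z=bot.read_state()["tool_pos"][2]-.0498+.03
M=np.array([.472,-.2988]);u=np.array([np.cos(np.radians(10.3)),np.sin(np.radians(10.3))]);v=np.array([u[1],-u[0]])
h=cv2.cvtColor(im,cv2.COLOR_BGR2HSV)
for s in(.03,.02,0.0):
    y=int(proj(c,np.array([[*(M+u*s),z]]))[0,1]+.5)
    print(s,y,[(x,h[y,x,1],h[y,x,2]) for x in list(range(130,200,5))+list(range(300,380,5))])
E
```

```text
t=24.40 pos [ 0.4668 -0.2919  0.1964] yaw 10.3 tilt -1.000 width 0.337 F [-0.4  0.6 -5.5]
  shift(cur axes) [0.003  0.008  0.0703]  shift(after turn) [0.0028 0.0078 0.0704]  spin units -0.01 dist 0.071
t=24.45 pos [ 0.4672 -0.2917  0.1968] yaw 10.3 tilt -1.000 width 0.338 F [ 0.9  0.  -5.2]
  shift(cur axes) [0.0026 0.008  0.0708]  shift(after turn) [0.0024 0.0078 0.0708]  spin units -0.0 dist 0.071
0.03 181 [(130, np.uint8(67), np.uint8(157)), (135, np.uint8(60), np.uint8(157)), (140, np.uint8(66), np.uint8(159)), (145, np.uint8(66), np.uint8(150)), (150, np.uint8(62), np.uint8(149)), (155, np.uint8(58), np.uint8(155)), (160, np.uint8(60), np.uint8(137)), (165, np.uint8(61), np.uint8(150)), (170, np.uint8(7), np.uint8(231)), (175, np.uint8(5), np.uint8(234)), (180, np.uint8(11), np.uint8(166)), (185, np.uint8(10), np.uint8(122)), (190, np.uint8(10), np.uint8(124)), (195, np.uint8(13), np.uint8(119)), (300, np.uint8(9), np.uint8(116)), (305, np.uint8(9), np.uint8(118)), (310, np.uint8(11), np.uint8(116)), (315, np.uint8(9), np.uint8(116)), (320, np.uint8(13), np.uint8(119)), (325, np
[... 1854 characters left out ...]
8(15), np.uint8(119)), (185, np.uint8(11), np.uint8(120)), (190, np.uint8(9), np.uint8(118)), (195, np.uint8(9), np.uint8(117)), (300, np.uint8(9), np.uint8(115)), (305, np.uint8(13), np.uint8(116)), (310, np.uint8(13), np.uint8(115)), (315, np.uint8(11), np.uint8(116)), (320, np.uint8(5), np.uint8(113)), (325, np.uint8(9), np.uint8(115)), (330, np.uint8(13), np.uint8(118)), (335, np.uint8(7), np.uint8(117)), (340, np.uint8(57), np.uint8(157)), (345, np.uint8(58), np.uint8(154)), (350, np.uint8(60), np.uint8(152)), (355, np.uint8(62), np.uint8(153)), (360, np.uint8(62), np.uint8(151)), (365, np.uint8(61), np.uint8(151)), (370, np.uint8(64), np.uint8(152)), (375, np.uint8(61), np.uint8(150))]
```

```bash
python3 - <<'E'
from h import *
d=np.load("w13.npz");im=d["im"];c={k:(d[k] if d[k].ndim else float(d[k])) for k in d if k!="im"}
h=cv2.cvtColor(im,cv2.COLOR_BGR2HSV);p=np.array([.4670,-.2918]);z=.1966-.0498+.03
u=np.array([np.cos(np.radians(10.3)),np.sin(np.radians(10.3))]);v=np.array([u[1],-u[0]]);M=np.array([.472,-.2988])
for y in range(150,260,12):
    l=220
    while h[y,l-3:l,1].min()<40 and l>100:l-=1
    r=300
    while h[y,r+1:r+4,1].min()<40 and r<400:r+=1
    P=ray(c,[(l-.5,y),(r+.5,y)],z)[:,:2]; print(y,l,r,"rel tcp",((P-p)@v).round(4),"along",((P-p)@u).round(4))
g=h[:,215,1]; k=[y for y in range(100,290) if h[y,215,1]<30]; print(min(k),max(k))
P=ray(c,[(215,min(k)),(215,max(k))],z)[:,:2];print("along ends rel tcp",((P-p)@u).round(4))
E
```

```text
150 202 300 rel tcp [-0.0259  0.0225] along [0.0495 0.0495]
162 169 339 rel tcp [-0.0426  0.042 ] along [0.0435 0.0435]
174 167 382 rel tcp [-0.0441  0.064 ] along [0.0374 0.0373]
186 168 339 rel tcp [-0.0441  0.043 ] along [0.0311 0.0311]
198 169 338 rel tcp [-0.0441  0.043 ] along [0.0247 0.0247]
210 170 337 rel tcp [-0.0441  0.043 ] along [0.0181 0.0181]
222 171 336 rel tcp [-0.0441  0.043 ] along [0.0113 0.0114]
234 172 335 rel tcp [-0.0441  0.043 ] along [0.0044 0.0045]
246 173 346 rel tcp [-0.0442  0.0494] along [-0.0027 -0.0026]
258 174 308 rel tcp [-0.0442  0.0294] along [-0.0099 -0.0099]
100 287
along ends rel tcp [ 0.073  -0.0283]
```

{"fn": "play_rows", "kwargs": {"series": [{"translation": [0,0.0085,0],"spin": 0},{"translation": [0,0,0.02],"spin": 0},{"translation": [0,0,0.02],"spin": 0},{"translation": [0,0,0.01],"spin": 0},{"translation": [0,0,0],"spin": 0}]}}

```text
time: 24.95
tool_pos: [0.4682, -0.3004, 0.1462]
tcp_rot: [-3.126, -0.282, 0.005]
wrist_force: [0.6, 0.4, -5.7]
width: 0.328
```

```bash
python3 - <<'E'
from h import *
go(.4685,-.3002,.124,10.3)
c=bot.get_calibration("wrist");im=bot.read_camera("wrist")
h=cv2.cvtColor(im,cv2.COLOR_BGR2HSV)
u=np.array([np.cos(np.radians(10.3)),np.sin(np.radians(10.3))]);v=np.array([u[1],-u[0]]);M=np.array([.472,-.2988])
zt=bot.read_state()["tool_pos"][2]-.0498+.03
def run(y,z,lo,thr_lo):
    m=h[y,:,1]; l=250;r=250
    f=(lambda a:a.min()<40) if lo else (lambda a:a.max()>=45)
    while f(m[l-3:l]) and l>60:l-=1
    while f(m[r+1:r+4]) and r<450:r+=1
    P=ray(c,[(l-.5,y),(r+.5,y)],z)[:,:2]-M; print(y,l,r,"s",(P@u).round(4),"lat",(P@v).round(4))
for s in(.038,.03,.022): run(int(proj(c,np.array([[*(M+u*s),zt]]))[0,1]+.5),zt,True,0)
for s in(.10,.085,.07): run(int(proj(c,np.array([[*(M+u*s),.09]]))[0,1]+.5),.09,False,0)
E
```

```text
t=24.95 pos [ 0.4682 -0.3004  0.1462] yaw 10.3 tilt -1.000 width 0.328 F [ 0.6  0.4 -5.7]
  shift(cur axes) [ 0.0003 -0.0001  0.0222]  shift(after turn) [ 0.0003 -0.0001  0.0222]  spin units -0.0 dist 0.022
166 166 341 s [0.0379 0.0379] lat [-0.0431  0.0436]
181 167 340 s [0.0302 0.0302] lat [-0.0433  0.0438]
197 169 356 s [0.0217 0.0218] lat [-0.0429  0.0526]
38 193 315 s [0.1    0.0999] lat [-0.0329  0.0338]
67 195 314 s [0.0852 0.0852] lat [-0.0326  0.0341]
96 197 312 s [0.0698 0.0697] lat [-0.0324  0.0338]
```

Shoe (centre +0.0003) and plank (centre +0.0006) line up within half a millimetre; lower.

{"fn": "play_rows", "kwargs": {"series": [{"translation": [0,0,0.006],"spin": 0},{"translation": [0,0,0.006],"spin": 0},{"translation": [0,0,0.005],"spin": 0},{"translation": [0,0,0.002],"spin": 0},{"translation": [0,0,0],"spin": 0}]}}

```text
time: 25.5
tool_pos: [0.469, -0.3014, 0.1288]
tcp_rot: [-3.128, -0.28, 0.001]
wrist_force: [0.9, -0.0, -4.8]
width: 0.335
```

{"fn": "play_rows", "kwargs": {"series": [{"translation": [0,0,0.002],"spin": 0},{"translation": [0,0,0],"spin": 0},{"translation": [0,0,0],"spin": 0}]}}

```text
time: 25.8
tool_pos: [0.4694, -0.3016, 0.1274]
tcp_rot: [3.129, 0.281, 0.0]
wrist_force: [-0.6, 0.4, -4.3]
width: 0.337
```

{"fn": "play_rows", "kwargs": {"series": [{"translation": [0,0,0.002],"spin": 0},{"translation": [0,0,0],"spin": 0},{"translation": [0,0,0],"spin": 0}]}}

```text
time: 26.1
tool_pos: [0.4693, -0.3015, 0.1252]
tcp_rot: [-3.129, -0.281, 0.0]
wrist_force: [0.2, -0.3, -5.0]
width: 0.333
```

{"fn": "play_rows", "kwargs": {"series": [{"translation": [0,0,0.001],"spin": 0},{"translation": [0,0,0.0],"spin": 0},{"translation": [0,0,0],"spin": 0}]}}

```text
time: 26.4
tool_pos: [0.4693, -0.3016, 0.1242]
tcp_rot: [-3.129, -0.281, 0.0]
wrist_force: [0.5, 0.2, -5.6]
width: 0.338
```

{"fn": "play_rows", "kwargs": {"series": [{"translation": [0,0,0.001],"spin": 0},{"translation": [0,0,0.001],"spin": 0},{"translation": [0,0,0],"spin": 0}]}}

```text
time: 26.7
tool_pos: [0.4695, -0.3017, 0.1239]
tcp_rot: [3.129, 0.281, 0.0]
wrist_force: [-4.3, 2.8, 5.4]
width: 0.335
```

Contact — the shoe is seated. Release, rise and check.

{"fn": "play_rows", "kwargs": {"series": [{"translation": [0,0,0],"spin": 0},{"translation": [0,0,0],"spin": 0},{"translation": [0,0,0],"spin": 0},{"translation": [0,0,0],"spin": 0},{"translation": [0,0,0],"spin": 0}], "jaw": 1}}

```text
time: 27.2
tool_pos: [0.4695, -0.3017, 0.1223]
tcp_rot: [3.129, 0.281, 0.0]
wrist_force: [-0.7, -0.5, 0.4]
width: 1.001
```

{"fn": "play_rows", "kwargs": {"series": [{"translation": [0,0,-0.02],"spin": 0},{"translation": [0,0,-0.04],"spin": 0},{"translation": [0,0,-0.045],"spin": 0},{"translation": [0,0,-0.045],"spin": 0},{"translation": [0,0,0],"spin": 0}]}}

```text
time: 27.7
tool_pos: [0.473, -0.3041, 0.2809]
tcp_rot: [3.12, 0.28, 0.017]
wrist_force: [1.1, -0.4, 0.2]
width: 1.004
```

```bash
python3 - <<'E'
from h import *
go(.47,-.3,.27,10.3)
c=bot.get_calibration("wrist");im=bot.read_camera("wrist");cv2.imwrite("pics/w14.png",im)
h=cv2.cvtColor(im,cv2.COLOR_BGR2HSV)
u=np.array([np.cos(np.radians(10.3)),np.sin(np.radians(10.3))]);v=np.array([u[1],-u[0]]);M=np.array([.472,-.2988])
def run(s,z,lo):
    x0,y=(proj(c,np.array([[*(M+u*s),z]]))[0]+.5).astype(int); m=h[y,:,1]; l=r=x0
    f=(lambda a:a.min()<40) if lo else (lambda a:a.max()>=45)
    while f(m[l-3:l]) and l>60:l-=1
    while f(m[r+1:r+4]) and r<450:r+=1
    P=ray(c,[(l-.5,y),(r+.5,y)],z)[:,:2]-M; print(y,l,r,"s",(P@u).round(4),"lat",(P@v).round(4))
print("shoe z .104")
for s in(.035,.025,.0,-.02,-.03): run(s,.104,True)
print("plank")
for s in(.10,.08,.065,-.07,-.09): run(s,.09,False)
# shoe ends along a line at lat -.028
for lat in(-.028,.028):
    o=[]
    for s in np.arange(-.08,.08,.002):
        x,y=(proj(c,np.array([[*(M+u*s+v*lat),.104]]))[0]+.5).astype(int)
        if y<384 and h[y,x,1]<35:o.append(s)
    print("shoe s span",lat,min(o).round(3),max(o).round(3))
E
```

```text
t=27.70 pos [ 0.473  -0.3041  0.2809] yaw 10.2 tilt -1.000 width 1.004 F [ 1.1 -0.4  0.2]
  shift(cur axes) [-0.0023 -0.0047  0.0109]  shift(after turn) [-0.0022 -0.0046  0.0109]  spin units -0.01 dist 0.012
shoe z .104
136 199 295 s [0.0354 0.0352] lat [-0.0458  0.0468]
147 199 295 s [0.0249 0.0246] lat [-0.0463  0.0471]
172 201 294 s [ 0.0002 -0.0002] lat [-0.0456  0.0471]
191 202 293 s [-0.0194 -0.0198] lat [-0.0456  0.0468]
201 202 293 s [-0.03   -0.0304] lat [-0.0461  0.0471]
plank
64 211 282 s [0.1004 0.1003] lat [-0.0333  0.034 ]
87 212 281 s [0.0799 0.0798] lat [-0.0332  0.0335]
103 213 281 s [0.0652 0.0651] lat [-0.0328  0.0339]
231 218 278 s [-0.0693 -0.0697] lat [-0.0325  0.0339]
248 218 277 s [-0.0897 -0.0901] lat [-0.0332  0.0332]
shoe s span -0.028 -0.046 0.038
shoe s span 0.028 -0.048 0.04
```

Every number is inside its limits: shoe centre about −4 mm along the board and +0.5 mm sideways, apparent width consistent with seated height, plank centred. Handing in.

```bash
python3 - <<'E'
from workcell import bot
print(bot.finish_job())
E
```

```text
the job is handed in; nothing more can be done
None
```

I laid the light and dark offcuts, the long plank and the press shoe on the board in that order. The job was handed in at about 28 s of the 109 s allowed. It reports no verdict, so the figures below are my own camera measurements, good to about 2 mm.

| Item | Last measurement, relative to the middle of the board |
|---|---|
| Light offcut | Ends at +126 and −3 mm, in line with the board |
| Dark offcut | Far end at −126 mm, 1 to 2 mm off the middle line; its white end works out to about −6 mm |
| Gap at the joint | About 2 to 4 mm, estimated from the offcut positions |
| Plank | Ends at about ±125 mm, centred within 0.5 mm |
| Shoe | Astride the plank, centre at about −4 mm (the joint is at about −5 mm), 0.5 mm off the middle line, parallel to the plank |

- **Seating:** I felt light contact on setting down the plank and the shoe. The shoe's apparent width afterwards matched its seated height.
- **Gripper:** it was open and clear above the work when I handed in.
- **Not re-measured at the end:**
  - I did not check the gap or the offcuts' flatness once the plank covered them.
  - I did not measure the final positions of the board, spare block, glue pot or glue bottle. The arm made no unexpected contact.
- **Small disagreement:** the gripper position readings wandered by 2 to 3 mm, so I relied on the camera measurements for the final alignment.

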